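# Weigh a valve housing on a pan balance

## Robot

A 6-joint arm with a two-finger parallel gripper is mounted at the origin on the work surface. World frame = base frame: x ahead of the robot, y to its left, z up, the work surface at z = 0. Lengths are in m, angles in rad, forces in N, time in s.
With the tool pointing down it reaches from about 0.375 to 0.925 m from the base axis. Payload 5.7 kg.
Tool frame: the origin (TCP) lies midway between the tips of the shut fingers; the grasp point (between the pads) lies bot.grasp_offset behind it (bot.grasp_offset is the distance from the TCP to the grasp point, in m); y points along the fingers, z is the direction in which the jaws open and shut, and the axes are right-handed (so a half turn about y gives the same grasp; the last joint's range is limited). The gripper opens to 88 mm and grips with 3 to 60 N. Pads are 20 mm wide; open, the fingers measure 115 mm over their backs; the gripper's body (75 mm by 178 mm) begins 61 mm behind the grasp point.
Start: joints at [1.191, 0.359, 1.51, -0, 1.272, -0.115], TCP at [0.157, 0.579, 0.223] pointing down, gripper open.
Joint ranges: [-2.97, 2.97], [-1.01, 2.36], [0.21, 2.38], [-0.96, 4.11], [0.2, 2.71], [-2.98, 2.98]. Speed limits (rad/s): [2.39, 2.39, 3.14, 3.14, 3.14, 3.14].

## Interface

Orientations are given as a 3x3 rotation matrix whose columns are the frame's x, y, z axes.
In Python, from plant import bot gives the robot as it stands.
- The arm moves only by the shell command python3 -m jog 'ROWS' [OPENING] [FORCE]. ROWS is a JSON object of lists of equal length, an entry for each row: "dp": the shift along the world's x, y, z in m, a list of three; "twist": the turn, a rotation vector about the world's x, y, z in rad, a list of three. A call has 1 to 10 rows; each row shifts and turns the pose as measured when the row begins; what a row does not reach is not made up. A row lasts 1/8 s, in which the tool goes at most 62.5 mm and 10.7 degrees, less where a joint would pass 70% of its speed; a pose out of reach is approached as far as the arm can. A call is refused whole if a number of a shift passes 0.0625 or a number of a turn 0.188, either way. A call with a gripper value outside its range is refused whole. OPENING is the opening in per cent of the stroke, from 0 (shut) to 100 (fully open), set as the call begins (- or left out, the last holds). The fingers move at their own pace and stop on an object; FORCE is the grip in N (left out, the last holds). Time passes only in rows, so rows that do not move let the fingers close. It gives the time, the measured TCP pose, the force and the opening at its end, in the units of the state.
- bot.get_obs(): the state, without advancing time (a new reading comes with each control period).
- bot.snapshot(name): name is "side" or "top" or "wrist"; returns a dict with "pixels" (400x640x3 uint8, red, green, blue), "vfov" (degrees; the focal length in pixels is half the picture's height over the tangent of half this angle, whatever the lens; pixels are square), "cx", "cy" (the principal point, pixels), "R" (3x3) and "t" (3): a world point X has camera coordinates R X + t. Camera axes: x right, y down, z forward; pixel columns grow to the right and rows downward; lengths in m; the calibration is good to about 2 mm. A picture is of the moment at which its call begins. There is no depth.
- bot.close_job(): hands the job in, once; it reports no verdict.
Trained networks look in a picture, given as the dict that the camera call returned (one of the last four; its "shot" number tells which), for a name from the list of things; names that differ only in an ending like _2 or _b are one class to them, and where a whole thing is asked for, a point or a joint stands for the part that bears it (a point fixed in the world has none). Each returns a list of dicts, best first, with "score" (0 to 1); they miss things now and then, are a little off and sometimes report something else, mostly with a low value. They report only what shows in the picture. A call takes as long as a camera call. They do not tell look-alikes from the thing itself.
- bot.search_frame(thing, picture): "location" ([x, y, z] in m, in world coordinates, good to about 4 mm: the middle of the surface that is visible of it).
- bot.mark_of(thing, picture): "location" ([x, y, z] in m, in world coordinates, good to about 4 mm: a listed point, or the origin of a listed thing).
The state is a dict: "t": time; "joint_positions": joint angles; "joint_vel": joint speeds; "joint_efforts": joint torques, N m; "ee_pos": TCP position; "orientation": TCP orientation; "force": force on the tool from outside, world axes, zero at the start; "moment": the same for the moment, N m; "gripper_width": opening from 0.0 (shut) to 1.0 (fully open).
Only numpy, scipy, OpenCV 4.12 (cv2) and the standard library are available. Lean on these libraries where they do the work, as an engineer would, in place of code of your own. Each camera call takes 0.05 s, during which the arm holds its last target.

## Task

Find out what the valve housing on the balance weighs: gently put the right ring weight (or weights) over the post of the empty pan, seated flat on it, then slide the poise along the beam until the beam stands level and at rest by itself. Do not press hard on the pan, do not touch the housing, leave unused weights upright on the bench or plate, and leave everything else where it is.

Things in the scene. Friction and masses are not known exactly. Their poses are not given: they have to be found in the camera images.
- beam (a joint): Tilt of the balance beam, rad: 0 = level, positive = weight pan up, part pan down; stops at +0.14 and -0.14. It starts on the +0.14 stop, the part being heavier. Weak spring and oil damper, next to no friction: each gram of imbalance tilts it about 0.0037 rad (so 38 g or more puts it on a stop); it settles in about 1.5 s
- poise (a joint): Position of the sliding poise on the beam, m, 0 to 0.10; grows towards the weight pan. Parked near 0 at the start. Each mm adds 1.667 g to the weight side (0.10 = 167 g): the beam is level when part = weights on the pan + 1.667 g per mm. Slides with about 1.2 N friction and stays where it is left
- poise_grip (a point): Middle of the poise's upright dark steel grip blade, 12 mm thick (along the balance's x), 20 mm wide (along the beam), standing 34 mm clear above the poise block (30 x 24 x 30 mm); this point is 12 mm below the blade's top, 57 mm above the beam's pivot axis, 152 mm above the bench when level. z along the blade, y along the beam towards the weight pan
- post_top (a point): Top of the round-ended upright post (10 mm diameter, 35 mm tall) in the centre of the weight pan. The ring weights go over this post
- weight_pan: Empty pan for the weights: flat steel disc, 116 mm diameter, 4 mm thick, no rim; origin at the centre of its upper face, 100 mm above the bench when level. Stays horizontal and rides on the beam 150 mm from its pivot: it stands 150 mm x tilt above its level height (21 mm at the stop). The part pan is alike, as much below
- balance: Grey bench balance, fixed: housing 140 x 420 mm, 60 mm high; origin under its centre at bench height. Its y axis runs along the beam from the part pan (at -150 mm) to the weight pan (at +150 mm); beam with poise in the middle, pivot 95 mm high. At x +54 mm two fixed index posts stand beside the beam's needles: level when each needle is at its post's top
- part: Flanged aluminium valve housing to be weighed, unknown mass from 135 to 380 g, standing on the part pan: flange 72 mm diameter, 42 mm tall, origin at the centre of its underside
- plate: Stainless plate lying fixed on the bench, 260 x 220 x 4 mm, on which the three weights start; origin under its centre
- w100: The 100 g weight (smallest of three): dark steel ring, 36 mm outer diameter, 14.5 mm tall, bore 14 mm right through; origin at the centre of its underside, z up
- w200: The 200 g weight (middle of three): dark steel ring, 44 mm outer diameter, 18.5 mm tall, bore 14 mm right through; origin at the centre of its underside, z up
- w300: The 300 g weight (largest of three): dark steel ring, 50 mm outer diameter, 21 mm tall, bore 14 mm right through; origin at the centre of its underside, z up
- marker: Bystander: marker pen, 133 mm long, 14 mm thick, lying on the plate; origin at its middle, x along it
- spare_part: Bystander: another housing like the part, standing on the bench near the robot
- cup: Bystander: clear plastic measuring cup, 90 mm across, 75 mm tall
- driver: Bystander: screwdriver lying on the bench
Mind the look-alikes: they are no part of the job. What is shaped like the w300 but orange or turquoise is not meant.

How it is judged:
At the end, for the whole second after the job is handed in: The beam stands within 0.025 rad of level, at rest; at least one ring weight is over the post and down on the weight pan (or on a weight there), within 6 mm of the post's axis; every weight not on the post stands flat on the plate or bench; all is released and at rest (value of joint beam between -0.025 and 0.025 rad and velocity of joint beam between -0.03 and 0.03 rad/s and ((z of w100 in the frame of post_top between -0.04 and -0.012 m and horizontal distance between w100 and post_top below 0.006 m) or (z of w200 in the frame of post_top between -0.04 and -0.012 m and horizontal distance between w200 and post_top below 0.006 m) or (z of w300 in the frame of post_top between -0.04 and -0.012 m and horizontal distance between w300 and post_top below 0.006 m)) and ((z of w100 in the frame of post_top between -0.04 and -0.012 m and horizontal distance between w100 and post_top below 0.006 m) or (height (world z) of w100 below 0.03 m and angle between w100's own z axis and vertical below 0.2 rad)) and ((z of w200 in the frame of post_top between -0.04 and -0.012 m and horizontal distance between w200 and post_top below 0.006 m) or (height (world z) of w200 below 0.03 m and angle between w200's own z axis and vertical below 0.2 rad)) and ((z of w300 in the frame of post_top between -0.04 and -0.012 m and horizontal distance between w300 and post_top below 0.006 m) or (height (world z) of w300 below 0.03 m and angle between w300's own z axis and vertical below 0.2 rad)) and linear speed of each of w100, w200, w300 below 0.02 m/s); the robot touches nothing.
It fails at once if the weight pan is loaded or pressed with more than 15 N (contact force between weight_pan and anything else above 15 N).
It fails at once if the robot touches the part (contact force between any of the arm, the fingers and part above 0.5 N).
It fails at once if the part is moved off its place on the part pan (shifted more than 15 mm sideways or tipped) (y of part in the frame of balance above -0.129 m or y of part in the frame of balance below -0.171 m or x of part in the frame of balance above 0.021 m or x of part in the frame of balance below -0.021 m or angle between part's own z axis and vertical above 0.2 rad).
It fails at once if a bystander is moved more than 25 mm (distance of any of marker, spare_part, cup, driver from where it was at the start of the episode above 0.025 m).
It also fails if it takes over 72 s, if anything falls off the work surface, if the arm or the gripper's body presses on something with over 40 N, if the wrist force passes 120 N, or if a joint passes its speed limit or range.

## Working session

There is one attempt and no reset: what is moved stays moved. The work goes in short steps, Python scripts to look and compute and a shell command to move; the robot and the scene stay as the last step left them, time stands still between calls to the robot, and variables do not carry over. Pictures are saved under pics/ and viewed, and the job is handed in when it is done.

```bash
ls; mkdir -p pics; python3 - <<'E'
from plant import bot
import cv2
o=bot.get_obs(); print(o['t'],o['ee_pos'],o['orientation'],o['gripper_width'],bot.grasp_offset)
for n in ['side','top','wrist']:
    s=bot.snapshot(n); cv2.imwrite(f'pics/{n}0.png',s['pixels'][:,:,::-1])
    print(n,s['vfov'],s['R'],s['t'])
    if n!='wrist':
      for th in ['w100','w200','w300','poise_grip','post_top','weight_pan','balance','part','marker','plate','spare_part','cup','driver']:
        for k,d in enumerate(bot.mark_of(th,s)[:3]): print(th,d['score'],d['location'])
E
```

```text
pics
0.0 [0.15675974 0.57843695 0.22183274] [[ 9.65146395e-01 -6.72709693e-04  2.61709732e-01]
 [-2.61710519e-01 -1.71154430e-03  9.65144898e-01]
 [-2.01334528e-04 -9.99998309e-01 -1.82794602e-03]] 0.9995755841630872 0.0187
side 55.56237544010921 [[-0.99358742 -0.11229728 -0.01316653]
 [-0.07057809  0.70697121 -0.7037119 ]
 [ 0.08833329 -0.69827003 -0.71036343]] [0.52213872 0.05703116 1.05672801]
w100 0.85 [0.4598, 0.3345, 0.0066]
w100 0.84 [0.4525, 0.4396, 0.0006]
w100 0.72 [0.3094, 0.3262, -0.0011]
w200 0.85 [0.4598, 0.3345, 0.0066]
w200 0.84 [0.4525, 0.4396, 0.0006]
w200 0.72 [0.3094, 0.3262, -0.0011]
w300 0.85 [0.4598, 0.3345, 0.0066]
w300 0.84 [0.4525, 0.4396, 0.0006]
w300 0.72 [0.3094, 0.3262, -0.0011]
poise_grip 0.71 [0.5815, -0.1802, 0.1441]
post_top 0.69 [0.5901, 0.017, 0.1564]
weight_pan 0.57 [0.5906, 0.0175, 0.1217]
balance 0.76 [0.5804, -0.1315, 0.0011]
part 0.7 [0.5708, -0.2778, 0.0794]
part 0.55 [0.425, 0.2255, 0.0012]
part 0.54 [0.394, -0.0759, 0.0022]
marker 0.89 [0.5567, 0.3656, 0.0012]
plate 0.72 [0.5062, 0.2694, 0.0005]
spare_part 0.78 [0.3919, -0.0726, -0.0006]
cu
[... 493 characters left out ...]
.62 [0.5882, 0.2688, 0.0045]
poise_grip 0.6 [0.5813, -0.1791, 0.1413]
post_top 0.68 [0.5922, 0.0194, 0.159]
weight_pan 0.75 [0.5903, 0.0155, 0.1238]
balance 0.79 [0.583, -0.1266, -0.0026]
balance 0.57 [0.428, 0.2186, -0.0006]
part 0.79 [0.5755, -0.2734, 0.0764]
part 0.3 [0.3629, -0.2847, -0.004]
marker 0.42 [0.5593, 0.3691, 0.0055]
plate 0.89 [0.5033, 0.2681, 0.0019]
spare_part 0.94 [0.3973, -0.0744, 0.0006]
cup 0.74 [0.7276, 0.2303, -0.0019]
driver 0.81 [0.3657, -0.287, -0.0026]
wrist 69.64209296312333 [[ 2.60840357e-01  9.65381854e-01  4.28727211e-04]
 [ 9.33651557e-01 -2.52379896e-01  2.54163646e-01]
 [ 2.45473174e-01 -6.58958542e-02 -9.67161133e-01]] [-0.60005193 -0.03114748  0.38968127]
```

View pics/side0.png

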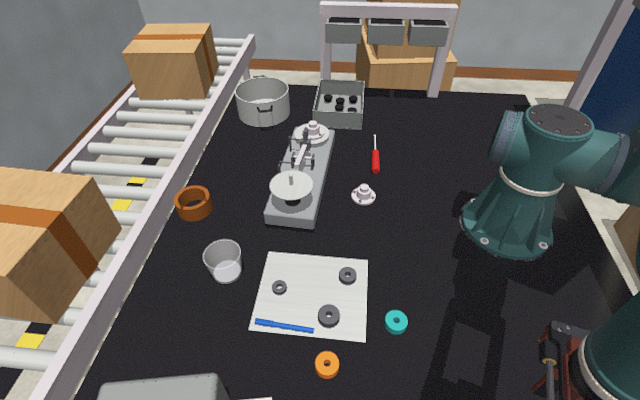

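View pics/top0.png

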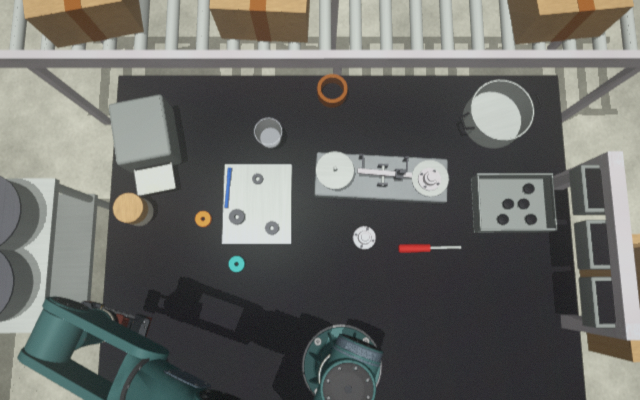

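View pics/wrist0.png

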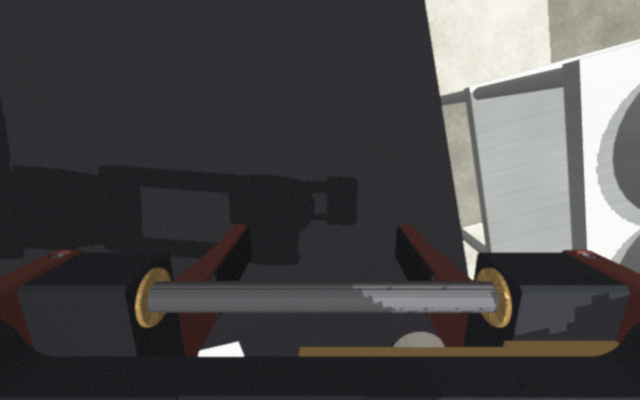

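```bash
cat > h.py <<'E'
import numpy as np, cv2
from plant import bot
def f(s): return 200/np.tan(np.radians(s['vfov'])/2)
def C(s): return -np.array(s['R']).T@np.array(s['t'])
def proj(s,X):
    c=np.array(s['R'])@np.array(X)+s['t']; return np.array([s['cx']+f(s)*c[0]/c[2], s['cy']+f(s)*c[1]/c[2]])
def ray(s,u,v):
    d=np.array(s['R']).T@np.array([(u-s['cx'])/f(s),(v-s['cy'])/f(s),1.]); return d/np.linalg.norm(d)
def atz(s,u,v,z):
    d=ray(s,u,v); c=C(s); return c+d*(z-c[2])/d[2]
def tri(obs): # list of (s,u,v)
    A=np.zeros((3,3));b=np.zeros(3)
    for s,u,v in obs:
        d=ray(s,u,v);P=np.eye(3)-np.outer(d,d);A+=P;b+=P@C(s)
    X=np.linalg.solve(A,b); return X,[np.round(proj(s,X)-[u,v],1).tolist() for s,u,v in obs]
def snap(n,fn):
    s=bot.snapshot(n); cv2.imwrite(f'pics/{fn}.png',s['pixels'][:,:,::-1]); return s
def crop(s,fn,u,v,w=80,h=60,k=8):
    u=int(np.clip(u,w//2,640-w//2));v=int(np.clip(v,h//2,400-h//2));p=s['pixels'][v-h//2:v+h//2,u-w//2:u+w//2,::-1]
    cv2.imwrite(f'pics/{fn}.png',cv2.resize(p,None,fx=k,fy=k,interpolation=cv2.INTER_CUBIC)); print(fn,'origin',u-w//2,v-h//2,'x',k)
E
python3 - <<'E'
from h import *
s=snap('side','s1');t=snap('top','t1');w=bot.snapshot('wrist')
o=bot.get_obs();R=np.array(o['orientation'])
print('wristcam in tool',R.T@(C(w)-o['ee_pos']), 'fwd',R.T@np.array(w['R'])[2], w['cx'],w['cy'])
# auto dark ring centers on plate: compare apparent sizes
for n,X in dict(w200=[.428,.221,.02],w300=[.46,.334,.02],w100=[.588,.269,.018],post=[.591,.018,.157],poise=[.5815,-.18,.143]).items():
    print(n,proj(s,X),proj(t,X))
crop(t,'t1w',258,205,100,75);crop(s,'s1w',320,300,100,75)
crop(t,'t1b',385,175,140,75,5);crop(s,'s1b',300,165,100,100,6)
E
```

```text
wristcam in tool [-6.94601057e-02 -1.62431715e-01 -1.57742961e-04] fwd [2.54165967e-01 9.67160343e-01 7.29540454e-04] 322.9799843066749 198.6836700982749
w200 [345.6242701  273.51107463] [271.11642608 226.55134909]
w300 [328.38949562 314.38679879] [235.84563627 216.67749131]
w100 [277.50025314 284.9362074 ] [257.0282005  177.51255411]
post [289.52768577 172.45206884] [335.83291972 166.8077809 ]
poise [303.67997257 133.17996365] [401.61618669 170.82680649]
t1w origin 208 168 x 8
s1w origin 270 263 x 8
t1b origin 315 138 x 5
s1b origin 250 115 x 6
```

```bash
python3 -m jog '{"dp":[[0.035,-0.045,0],[0.035,-0.045,0],[0.035,-0.045,0],[0.035,-0.045,0],[0.035,-0.045,0],[0.035,-0.045,0],[0.03,-0.045,0]],"twist":[[0,0,-0.18],[0,0,-0.18],[0,0,-0.18],[0,0,-0.18],[0,0,-0.18],[0,0,-0.18],[0,0,-0.18]]}' 75 20
```

```text
t: 2.48
ee_pos: [0.4021, 0.2587, 0.2238]
orientation: [[0.013, 0.007, 1.0], [-1.0, 0.002, 0.013], [-0.002, -1.0, 0.007]]
force: [0.5, 0.8, 0.6]
gripper_width: 0.747
```

```bash
python3 - <<'E'
from h import *
w=snap('wrist','w1')
for n,X in dict(w200=[.428,.221,.0225],w300=[.46,.334,.025],w100=[.588,.269,.018]).items(): print(n,proj(w,X))
E
```

```text
w200 [341.40122305 207.51834249]
w300 [370.74928403 118.9545959 ]
w100 [465.56369727 172.49047117]
```

View pics/w1.png

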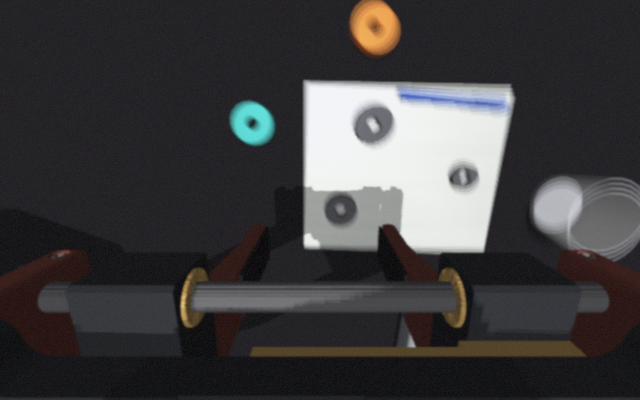

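View pics/t1w.png

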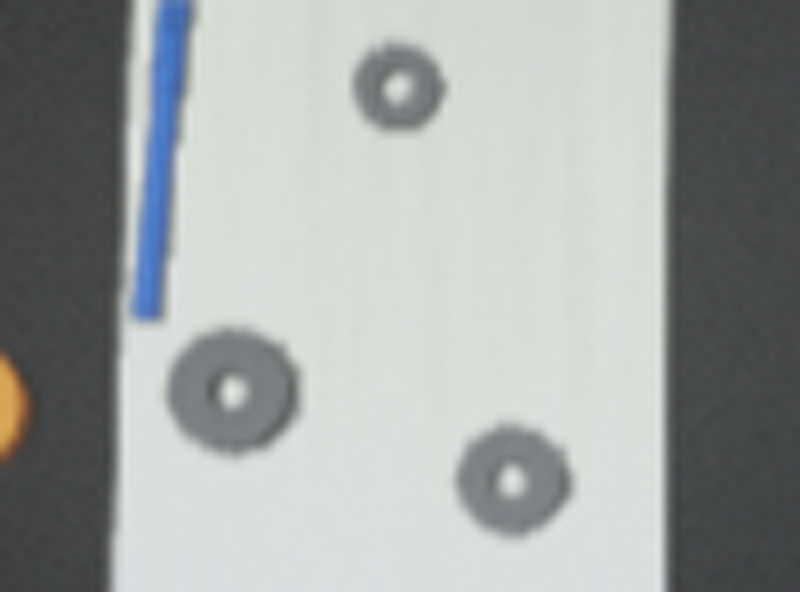

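View pics/s1w.png

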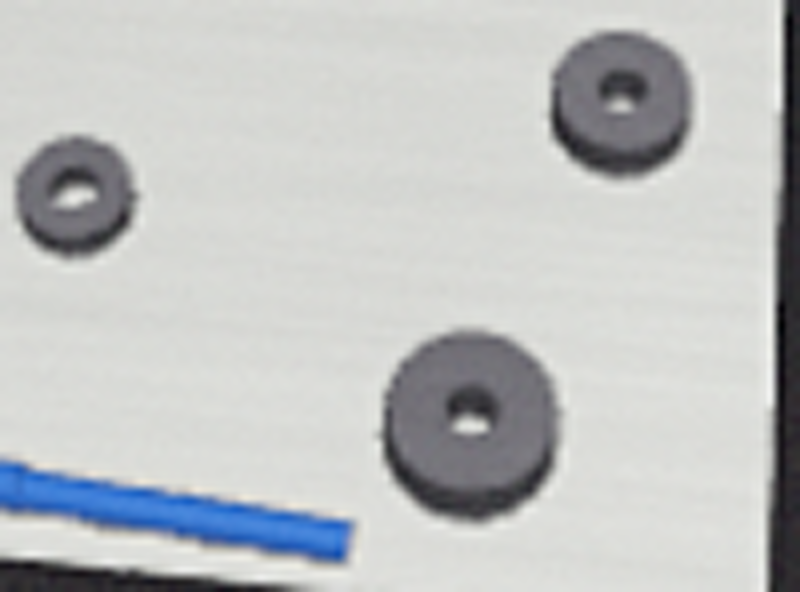

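View pics/t1b.png

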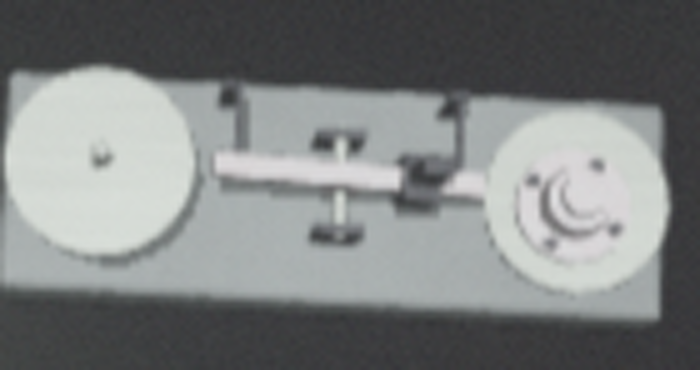

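View pics/s1b.png

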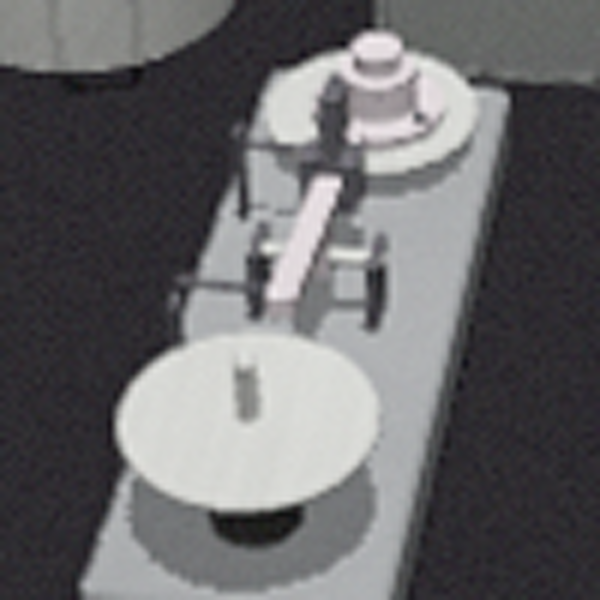

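```bash
python3 - <<'E'
from h import *
t=bot.snapshot('top');s=bot.snapshot('side');w=snap('wrist','w2')
crop(w,'w2c',341,209,100,75)
X,e=tri([(s,347.6,274.1),(t,272,228)]);print('w200 top',X,e, proj(w,X))
# post: top t1b (100,152)/5, side s1b (245,362)/6
X,e=tri([(s,250+245/6,115+362/6),(t,315+101/5,138+152/5)]);print('post',X,e)
E
```

```text
w2c origin 291 172 x 8
w200 top [0.42348441 0.21865477 0.01494344] [[-0.2, -0.0], [-0.0, 0.1]] [337.61147412 207.35513767]
post [0.58790534 0.01964593 0.1488464 ] [[-0.0, -0.0], [0.0, 0.0]]
```

View pics/w2c.png

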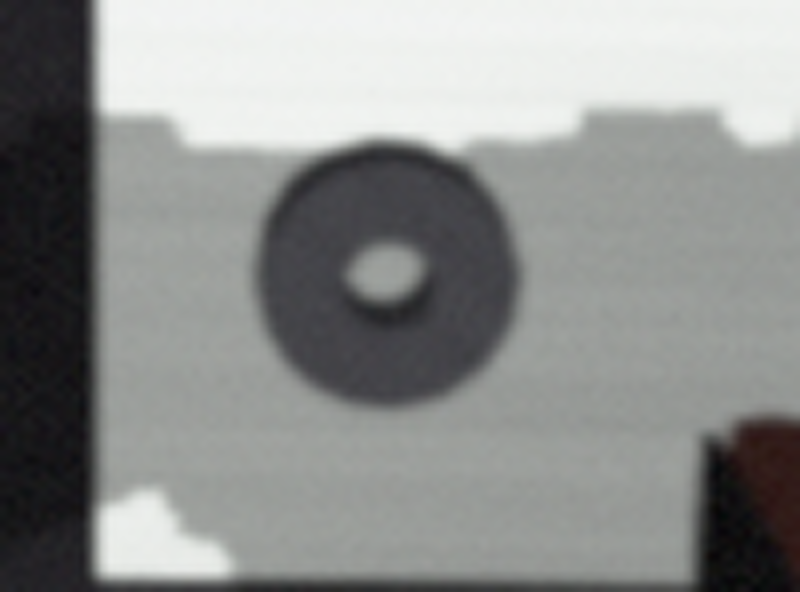

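```bash
python3 -m jog '{"dp":[[0.008,-0.0125,-0.045],[0.008,-0.0125,-0.045],[0.008,-0.0125,-0.045],[0,0,0]],"twist":[[0,0,0],[0,0,0],[0,0,0],[0,0,0]]}'; python3 - <<'E'
from h import *
w=snap('wrist','w3')
print(proj(w,[.4264,.2212,.0225]),atz(w,320,200,.0225),bot.get_obs()['ee_pos'])
E
```

```text
t: 3.18
ee_pos: [0.4238, 0.2279, 0.0871]
orientation: [[0.031, 0.009, 0.999], [-0.999, 0.006, 0.031], [-0.006, -1.0, 0.009]]
force: [0.6, 0.2, 0.2]
gripper_width: 0.75
[325.31388668 218.26402098] [0.42152249 0.23675241 0.0225    ] [0.42510227 0.22882608 0.08876097]
```

View pics/w3.png

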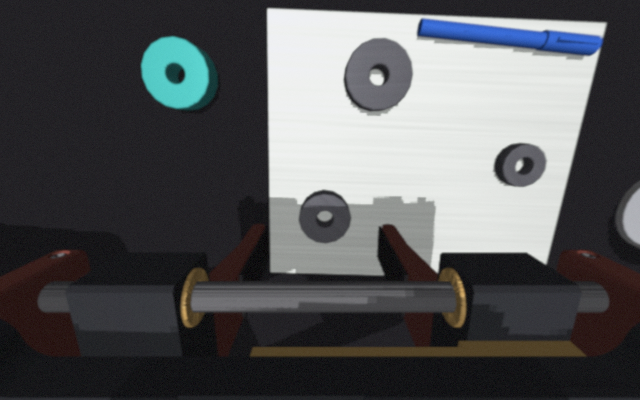

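```bash
python3 -m jog '{"dp":[[0.001,-0.004,-0.03],[0.001,-0.003,-0.03],[0,0,-0.015],[0,0,0]],"twist":[[0,0,-0.02],[0,0,-0.02],[0,0,0],[0,0,0]]}'; python3 - <<'E'
from h import *
w=snap('wrist','w4')
print(proj(w,[.4262,.2218,.0225]),bot.get_obs()['ee_pos'])
E
```

```text
t: 3.72
ee_pos: [0.4316, 0.2289, 0.0195]
orientation: [[-0.002, 0.024, 1.0], [-1.0, 0.013, -0.002], [-0.013, -1.0, 0.024]]
force: [-0.5, 0.2, -0.7]
gripper_width: 0.749
[314.33770979 253.98686656] [0.4320871  0.22898753 0.02000766]
```

View pics/w4.png

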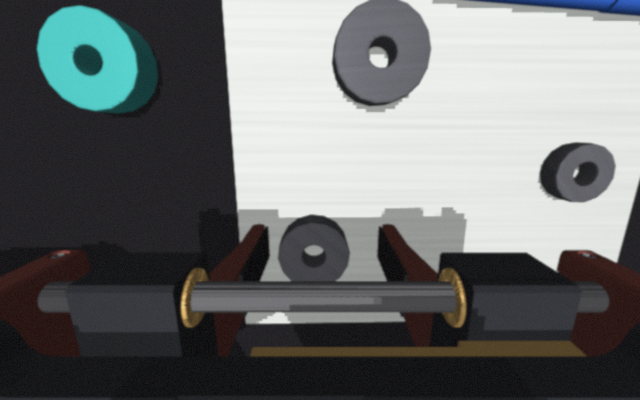

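```bash
python3 -m jog '{"dp":[[-0.0055,-0.007,-0.006],[0,0,0]],"twist":[[-0.013,0.024,0],[0,0,0]]}'; python3 -c "
from plant import bot
o=bot.get_obs();print(o['ee_pos'],o['orientation'])"
```

```text
t: 4.03
ee_pos: [0.4274, 0.2224, 0.0156]
orientation: [[-0.001, 0.003, 1.0], [-1.0, 0.0, -0.001], [-0.0, -1.0, 0.003]]
force: [-0.6, 0.1, 0.7]
gripper_width: 0.747
[0.42744032 0.22244232 0.01562944] [[-1.15197667e-03  2.98110679e-03  9.99994893e-01]
 [-9.99999244e-01  4.25876774e-04 -1.15325127e-03]
 [-4.29312564e-04 -9.99995466e-01  2.98061394e-03]]
```

Good. Down 7 mm, then close.

```bash
python3 -m jog '{"dp":[[-0.001,-0.0005,-0.007],[0,0,0]],"twist":[[0,0.003,0],[0,0,0]]}'; python3 -m jog '{"dp":[[0,0,0],[0,0,0],[0,0,0],[0,0,0]],"twist":[[0,0,0],[0,0,0],[0,0,0],[0,0,0]]}' 30 15
```

```text
t: 4.28
ee_pos: [0.4269, 0.2219, 0.0087]
orientation: [[-0.001, 0.001, 1.0], [-1.0, 0.001, -0.001], [-0.001, -1.0, 0.001]]
force: [0.3, 0.0, -0.7]
gripper_width: 0.75
t: 4.78
ee_pos: [0.4267, 0.2218, 0.0086]
orientation: [[-0.002, 0.0, 1.0], [-1.0, 0.001, -0.002], [-0.001, -1.0, 0.0]]
force: [-0.0, -0.1, -0.0]
gripper_width: 0.499
```

```bash
python3 -m jog '{"dp":[[0,0,0.03],[0,0,0.05],[0.01,-0.01,0.05],[0.02,-0.035,0.03],[0.024,-0.038,0.03],[0.024,-0.038,0.03],[0.024,-0.038,0.02],[0.024,-0.038,0.01],[0.02,-0.03,0],[0.01,-0.015,0]],"twist":[[0,0,0],[0,0,0],[0,0,-0.01],[0,0,-0.01],[0,0,-0.01],[0,0,-0.01],[0,0,-0.01],[0,0,0],[0,0,0],[0,0,0]]}';python3 -m jog '{"dp":[[0,0,0],[0,0,0]],"twist":[[0,0,0],[0,0,0]]}'
 python3 - <<'E'
from h import *
w=snap('wrist','w5')
print(proj(w,[.590,.018,.157]),bot.get_obs()['ee_pos'])
E
```

```text
t: 6.02
ee_pos: [0.5812, -0.0283, 0.2652]
orientation: [[-0.05, -0.004, 0.999], [-0.999, -0.001, -0.05], [0.002, -1.0, -0.004]]
force: [-0.6, 0.0, -1.5]
gripper_width: 0.502
t: 6.28
ee_pos: [0.58, -0.0276, 0.264]
orientation: [[-0.051, -0.007, 0.999], [-0.999, 0.0, -0.051], [0.0, -1.0, -0.007]]
force: [0.4, 0.4, -2.7]
gripper_width: 0.501
[332.36192555 148.97548835] [ 0.57994593 -0.02752258  0.26399335]
```

View pics/w5.png

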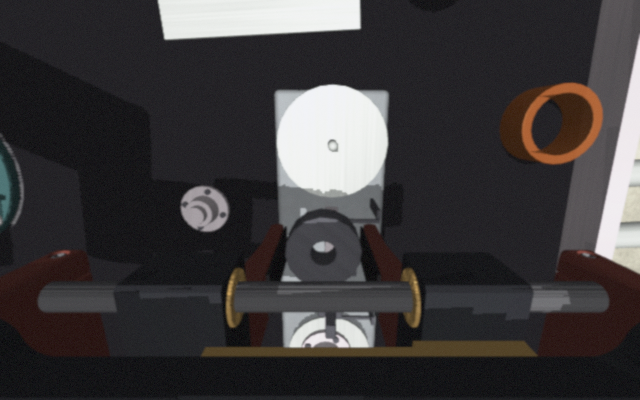

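```bash
python3 - <<'E'
from h import *
w=bot.snapshot('wrist');crop(w,'w5p',333,145,40,30,16);crop(w,'w5r',323,248,100,75,8)
import pickle;pickle.dump(w,open('w5.pkl','wb'))
E
python3 -m jog '{"dp":[[0.003,0.002,-0.03],[0.003,0.002,-0.03],[0,0,-0.005],[0,0,0]],"twist":[[0,-0.007,0],[0,0,0],[0,0,0],[0,0,0]]}'
 python3 - <<'E'
from h import *
import pickle
w=snap('wrist','w6');pickle.dump(w,open('w6.pkl','wb'))
p=proj(w,[.590,.018,.157]);print(p,bot.get_obs()['ee_pos'],bot.get_obs()['orientation'])
crop(w,'w6p',*p,40,30,16);crop(w,'w6r',323,248,100,75,8)
E
```

```text
w5p origin 313 130 x 16
w5r origin 273 211 x 8
t: 6.88
ee_pos: [0.5851, -0.0196, 0.1995]
orientation: [[-0.046, 0.002, 0.999], [-0.999, 0.0, -0.046], [-0.0, -1.0, 0.002]]
force: [0.1, 0.0, -1.5]
gripper_width: 0.499
[327.54444675 168.52489855] [ 0.58519649 -0.01965184  0.19973446] [[-4.57712254e-02  2.32163640e-03  9.98949250e-01]
 [-9.98951899e-01  2.06459946e-04 -4.57718266e-02]
 [-3.12508546e-04 -9.99997284e-01  2.30975317e-03]]
w6p origin 307 153 x 16
w6r origin 273 211 x 8
```

View pics/w5p.png

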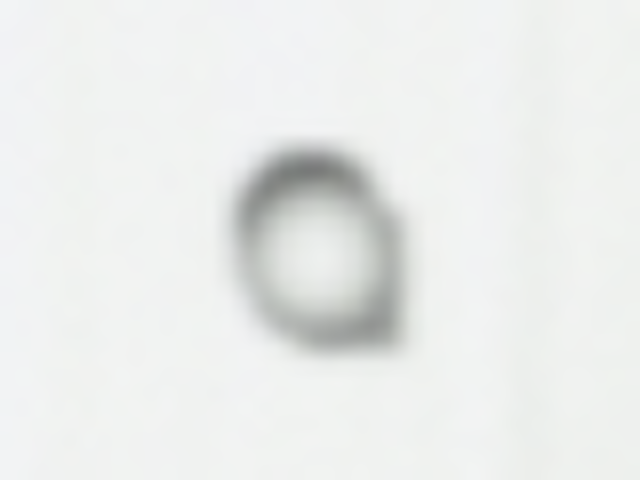

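View pics/w6p.png

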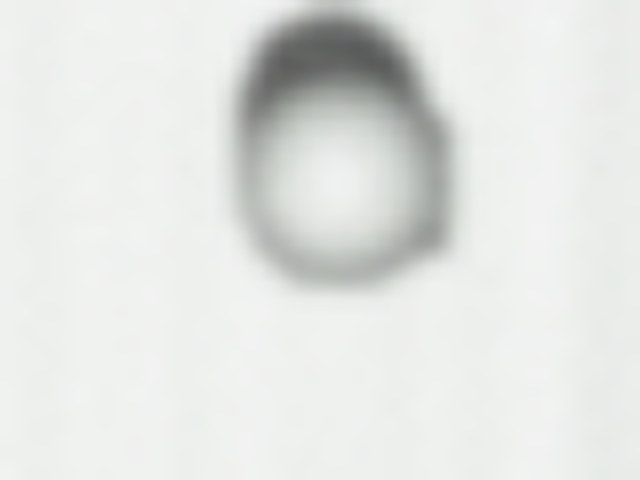

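View pics/w6r.png

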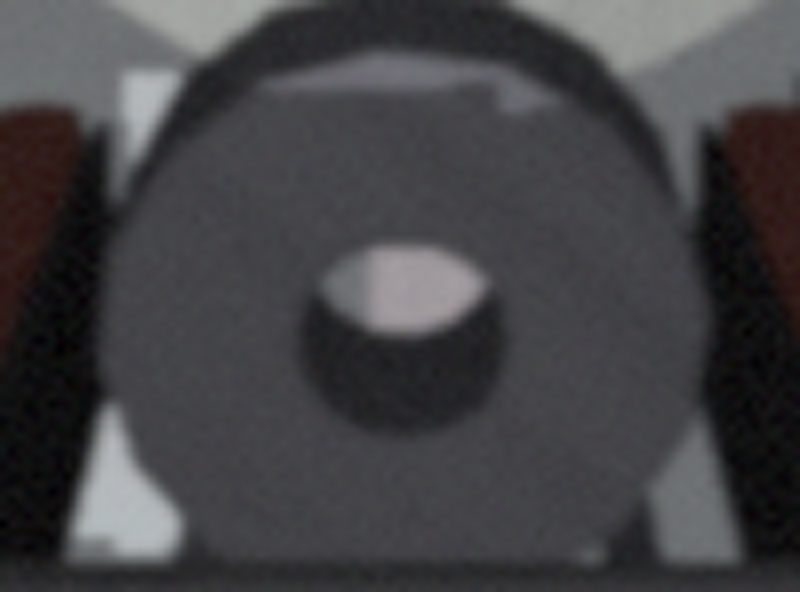

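View pics/w6.png

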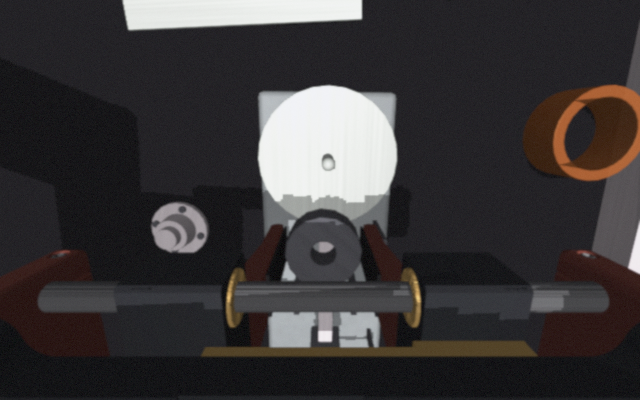

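```bash
python3 - <<'E'
from h import *
import pickle
a=pickle.load(open('w5.pkl','rb'));b=pickle.load(open('w6.pkl','rb'))
X,e=tri([(a,332.9,145.75),(b,328,164.25)]);print('post top',X,e)
for z in (.152,.155,.158):print(z,atz(a,332.9,145.75,z),atz(b,328,164.25,z))
print('ring',atz(b,323.25,253.25,.1997+.0139))
E
```

```text
post top [0.5905234  0.02100296 0.15669623] [[-0.1, -0.0], [0.1, 0.0]]
0.152 [0.59069616 0.02063069 0.152     ] [0.5905125  0.02035944 0.152     ]
0.155 [0.59062992 0.02086154 0.155     ] [0.59047535 0.02077758 0.155     ]
0.158 [0.59056368 0.02109238 0.158     ] [0.5904382  0.02119573 0.158     ]
ring [ 0.58506171 -0.02098584  0.2136    ]
```

```bash
python3 -m jog '{"dp":[[0.0054,0.03,0],[0,0.012,-0.01],[0,0,-0.01],[0,0,0]],"twist":[[0,0.002,0],[0,0,0],[0,0,0],[0,0,0]]}'
 python3 - <<'E'
from h import *
w=snap('wrist','w7');s=snap('side','s7')
print(bot.get_obs()['ee_pos'],bot.get_obs()['orientation'][:,1])
crop(w,'w7r',323,248,100,75,8);crop(s,'s7c',*proj(s,[.59,.02,.15]),100,75,8)
E
```

```text
t: 7.42
ee_pos: [0.5919, 0.0221, 0.1817]
orientation: [[-0.045, 0.005, 0.999], [-0.999, -0.002, -0.045], [0.001, -1.0, 0.005]]
force: [0.5, 0.4, -3.7]
gripper_width: 0.504
[0.59255442 0.02197798 0.18247971] [ 0.00637953 -0.00155073 -0.99997845]
w7r origin 273 211 x 8
s7c origin 239 138 x 8
```

View pics/w7r.png

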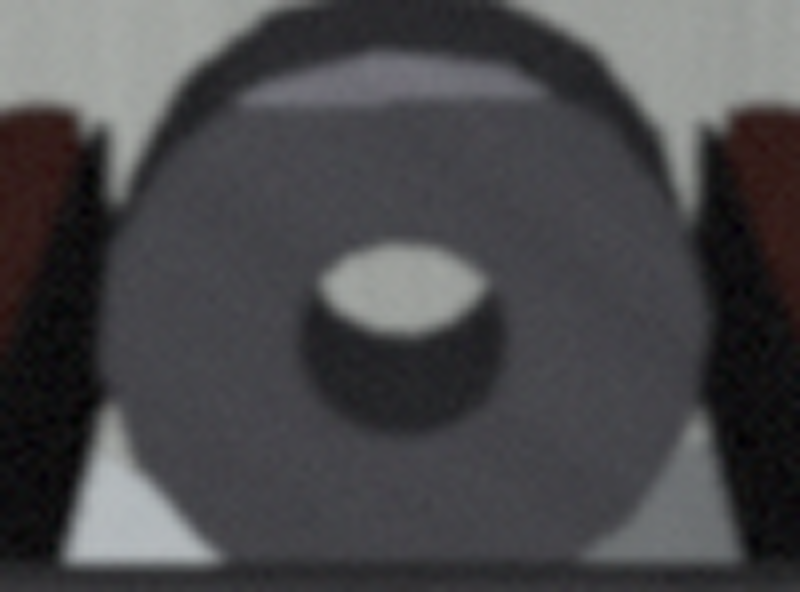

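View pics/s7c.png

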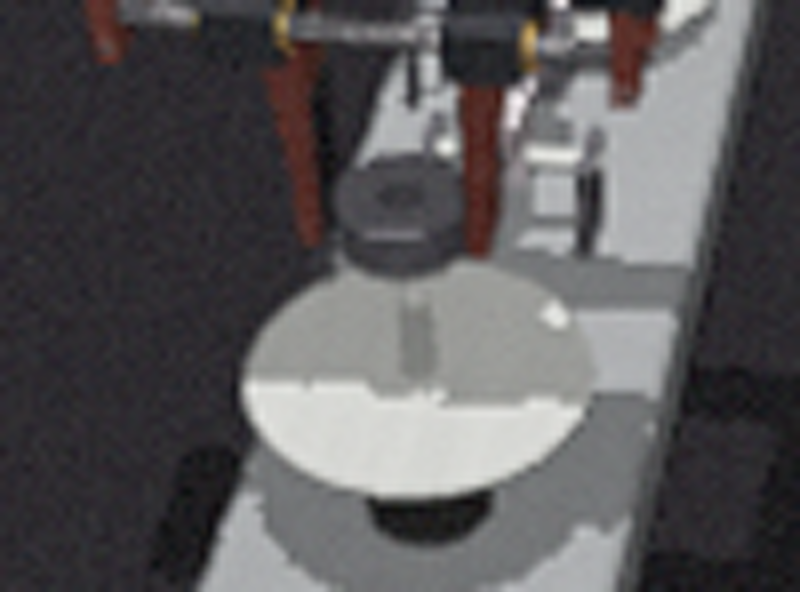

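```bash
python3 -m jog '{"dp":[[-0.002,0.0003,-0.01],[0,0,-0.005],[0,0,0],[0,0,0]],"twist":[[0,0.006,0],[0,0,0],[0,0,0],[0,0,0]]}'
 python3 - <<'E'
from h import *
w=snap('wrist','w8')
print(bot.get_obs()['ee_pos'],bot.get_obs()['orientation'][:,1])
crop(w,'w8r',323,248,100,75,8)
E
```

```text
t: 8.02
ee_pos: [0.5905, 0.021, 0.1665]
orientation: [[-0.047, -0.0, 0.999], [-0.999, -0.002, -0.047], [0.002, -1.0, 0.0]]
force: [-0.6, 0.0, -1.9]
gripper_width: 0.502
[0.59046624 0.02102016 0.16648642] [-5.64161542e-05 -1.87240908e-03 -9.99998245e-01]
w8r origin 273 211 x 8
```

View pics/w8r.png

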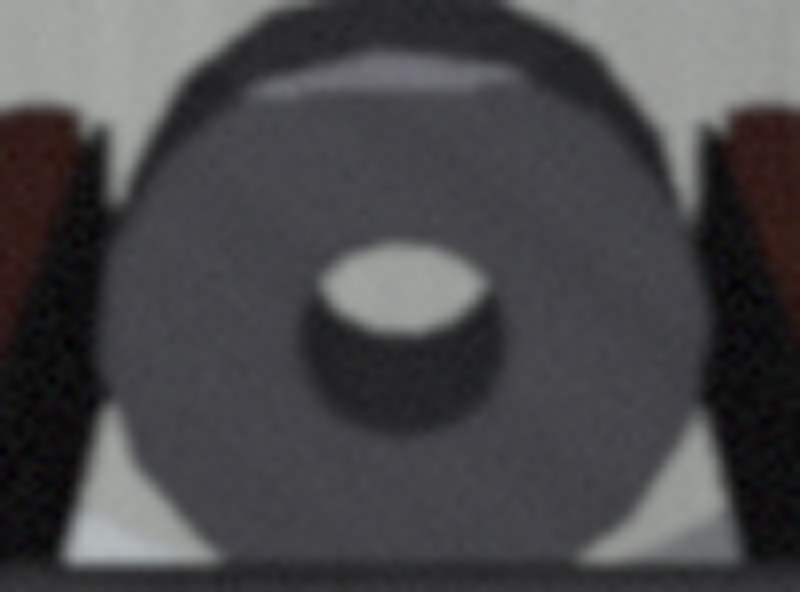

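```bash
python3 -m jog '{"dp":[[0,0.0013,0],[0,0,-0.004],[0,0,-0.003],[0,0,0]],"twist":[[-0.001,0,0],[0,0,0],[0,0,0],[0,0,0]]}'
 python3 - <<'E'
from h import *
w=snap('wrist','w9')
print(bot.get_obs()['ee_pos'],bot.get_obs()['orientation'][:,1])
crop(w,'w9r',323,248,100,75,8)
E
```

```text
t: 8.57
ee_pos: [0.5907, 0.0225, 0.1594]
orientation: [[-0.047, 0.001, 0.999], [-0.999, -0.003, -0.047], [0.003, -1.0, 0.001]]
force: [0.6, -0.4, -1.6]
gripper_width: 0.499
[0.59084279 0.02253527 0.15952672] [ 9.64866503e-04 -2.99525269e-03 -9.99995049e-01]
w9r origin 273 211 x 8
```

View pics/w9r.png

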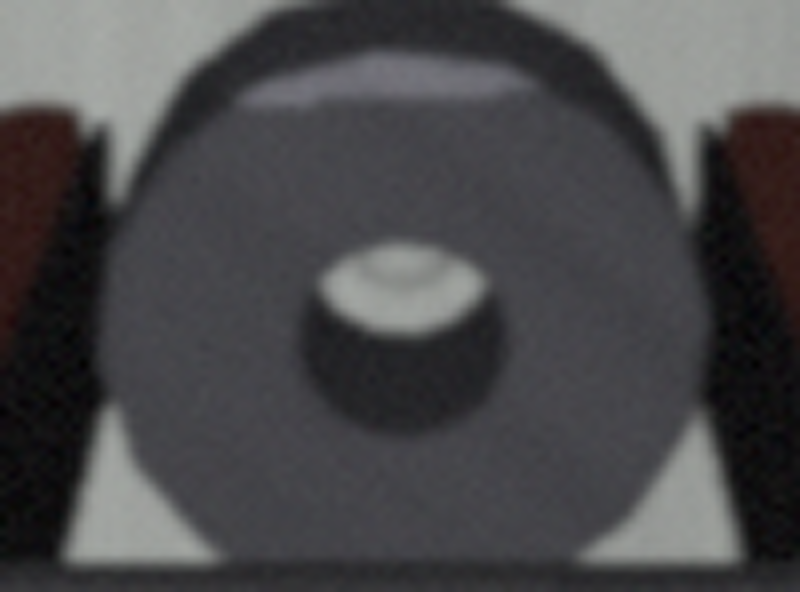

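```bash
python3 -m jog '{"dp":[[0,0,-0.004],[0,0,-0.003],[0,0,0]],"twist":[[-0.002,0,0],[0,0,0],[0,0,0]]}'
 python3 - <<'E'
from h import *
w=snap('wrist','w10')
print(bot.get_obs()['ee_pos'],bot.get_obs()['orientation'][:,1])
crop(w,'w10r',323,248,100,75,8)
E
```

```text
t: 9.0
ee_pos: [0.5908, 0.0225, 0.152]
orientation: [[-0.047, 0.001, 0.999], [-0.999, -0.005, -0.047], [0.005, -1.0, 0.001]]
force: [-0.1, -0.6, -1.7]
gripper_width: 0.501
[0.59091878 0.02249657 0.15213768] [ 0.00113554 -0.00516727 -0.999986  ]
w10r origin 273 211 x 8
```

View pics/w10r.png

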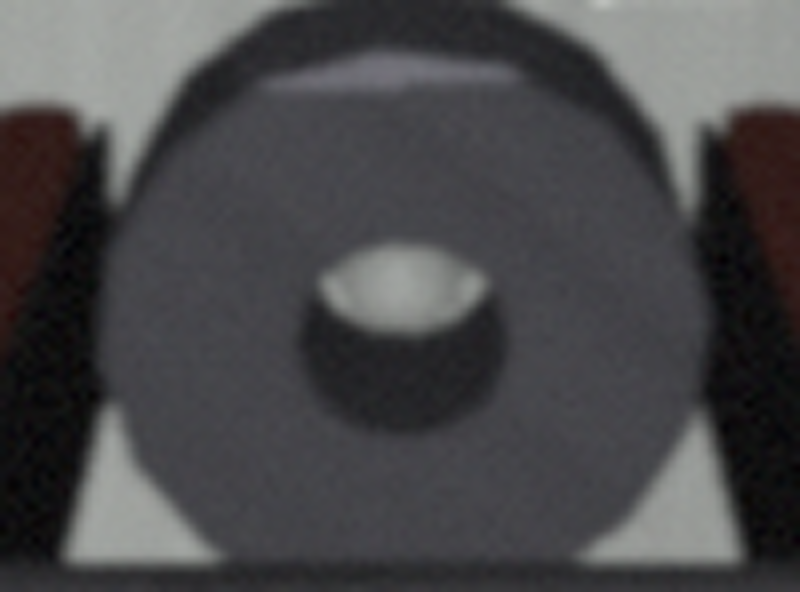

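```bash
python3 -m jog '{"dp":[[0,0,-0.007],[0,0,-0.007],[0,0,-0.006],[0,0,0]],"twist":[[0.005,0.001,0],[0,0,0],[0,0,0],[0,0,0]]}'
 python3 - <<'E'
from h import *
w=snap('wrist','w11')
print(bot.get_obs()['ee_pos'],bot.get_obs()['orientation'][:,1])
crop(w,'w11r',323,248,100,75,8)
E
```

```text
t: 9.55
ee_pos: [0.5907, 0.0224, 0.1304]
orientation: [[-0.047, -0.0, 0.999], [-0.999, 0.0, -0.047], [-0.0, -1.0, -0.0]]
force: [0.9, 0.2, -2.4]
gripper_width: 0.498
[0.59093437 0.02244333 0.13075003] [ 5.32472227e-05  2.03062968e-04 -9.99999978e-01]
w11r origin 273 211 x 8
```

View pics/w11r.png

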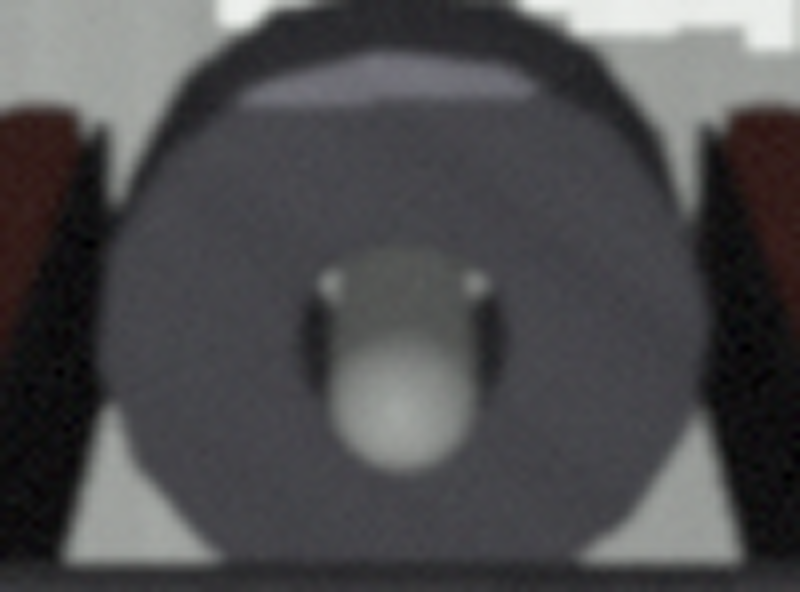

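```bash
python3 -m jog '{"dp":[[0,0,-0.0035],[0,0,0],[0,0,0]],"twist":[[0,0,0],[0,0,0],[0,0,0]]}'; python3 -m jog '{"dp":[[0,0,0],[0,0,0],[0,0,0],[0,0,0]],"twist":[[0,0,0],[0,0,0],[0,0,0],[0,0,0]]}' 65
 python3 - <<'E'
from h import *
w=snap('wrist','w12');s=snap('side','s12')
crop(s,'s12c',*proj(s,[.59,.02,.15]),100,75,8)
E
```

```text
t: 9.98
ee_pos: [0.5914, 0.0224, 0.1274]
orientation: [[-0.047, 0.001, 0.999], [-0.999, 0.0, -0.047], [-0.0, -1.0, 0.001]]
force: [0.1, 0.4, -2.2]
gripper_width: 0.503
t: 10.48
ee_pos: [0.5925, 0.0224, 0.1286]
orientation: [[-0.047, 0.003, 0.999], [-0.999, -0.0, -0.047], [-0.0, -1.0, 0.003]]
force: [0.6, 0.1, -0.0]
gripper_width: 0.651
s12c origin 239 138 x 8
```

View pics/w12.png

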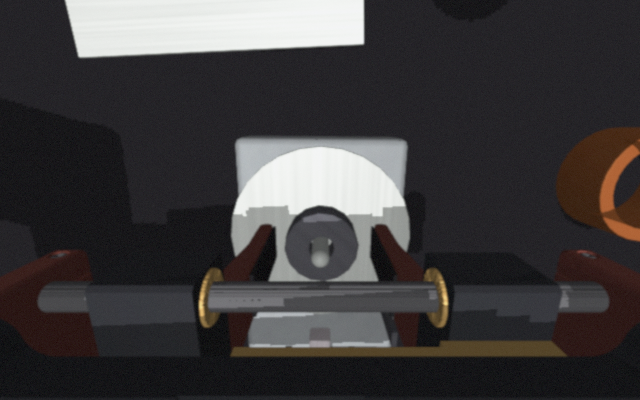

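View pics/s12c.png

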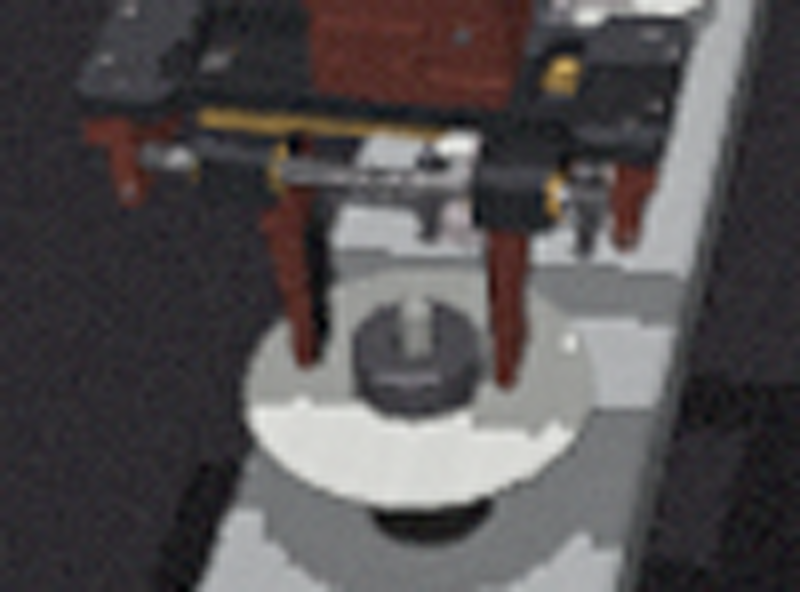

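```bash
python3 -m jog '{"dp":[[0,0,0.03],[0,0,0.04],[0,-0.02,0.05],[0,-0.05,0.02],[0,-0.055,0],[0,-0.055,0],[-0.005,-0.02,0]],"twist":[[0,0,0],[0,0,0],[0,0,-0.01],[0,0,0],[0,0,0],[0,0,0],[0,0,0]]}'
 python3 -m jog '{"dp":[[0,0,0],[0,0,0]],"twist":[[0,0,0],[0,0,0]]}'
 python3 - <<'E'
from h import *
w=snap('wrist','w13');s=snap('side','s13');t=snap('top','t13')
crop(s,'s13c',290,165,100,100,6)
for sn in (s,t):
  for n in ('post_top','poise_grip','weight_pan'):
    print(n,[(d['score'],d['location']) for d in bot.mark_of(n,sn)[:1]])
print(bot.get_obs()['ee_pos'])
E
```

```text
t: 11.45
ee_pos: [0.5864, -0.1813, 0.2735]
orientation: [[-0.053, 0.004, 0.999], [-0.999, -0.001, -0.053], [0.001, -1.0, 0.004]]
force: [0.3, 0.2, -0.2]
gripper_width: 0.65
t: 11.7
ee_pos: [0.5856, -0.1807, 0.273]
orientation: [[-0.055, 0.003, 0.999], [-0.999, 0.001, -0.055], [-0.001, -1.0, 0.003]]
force: [-0.0, 1.1, -0.3]
gripper_width: 0.65
s13c origin 240 115 x 6
post_top [(0.72, [0.5892, 0.0168, 0.1533])]
poise_grip [(0.44, [0.5855, -0.1804, 0.1439])]
weight_pan [(0.73, [0.5903, 0.0172, 0.117])]
post_top [(0.93, [0.591, 0.0186, 0.1506])]
poise_grip [(0.62, [0.5786, -0.1791, 0.1446])]
weight_pan [(0.8, [0.5942, 0.0197, 0.1168])]
[ 0.58581474 -0.18156782  0.27322964]
```

View pics/w13.png

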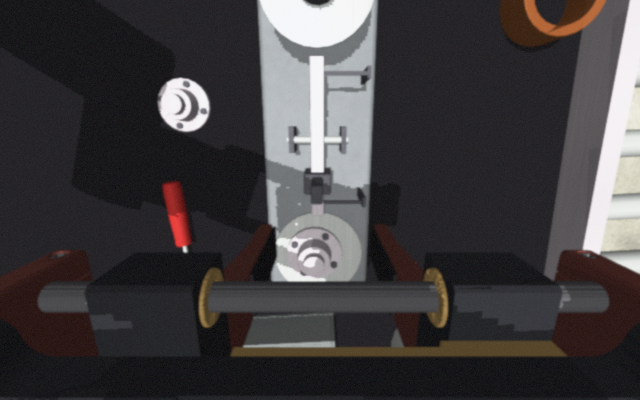

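View pics/s13c.png

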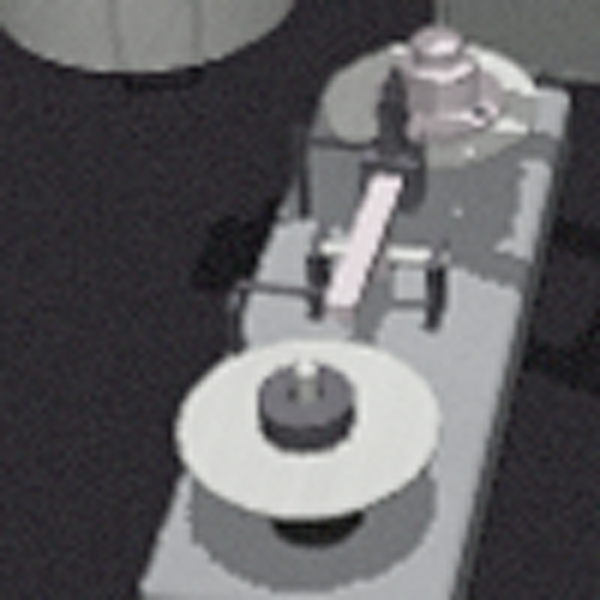

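```bash
python3 - <<'E'
from h import *
w=bot.snapshot('wrist');import pickle;pickle.dump(w,open('w13.pkl','wb'));crop(w,'w13c',317,185,60,60,10)
s=snap('side','s14')
a=cv2.imread('pics/s1.png',0).astype(float);b=cv2.imread('pics/s14.png',0).astype(float)
def edge(im,u):
    col=im[186:215,u-1:u+2].mean(1); g=np.diff(col); i=g.argmin(); k=slice(max(i-2,0),i+3); wt=-np.minimum(g[k],0); return 186.5+(wt*np.arange(i-2,i-2+len(wt))).sum()/wt.sum()
for u in range(272,312,5): print(u,round(edge(a,u),2),round(edge(b,u),2))
print(proj(s,[.59,.02,.12])-proj(s,[.59,.02,.11]), bot.get_obs()['t'])
E
```

```text
w13c origin 287 155 x 10
272 193.84 193.99
277 196.48 197.55
282 198.39 199.63
287 199.76 200.93
292 199.69 200.89
297 198.91 200.18
302 196.92 197.89
307 193.95 195.08
[-0.22755069 -2.77182773] 12.25
```

View pics/w13c.png

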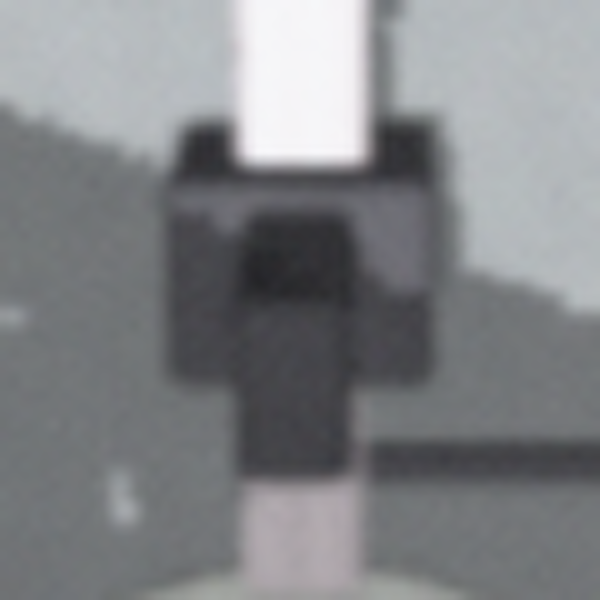

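```bash
python3 - <<'E'
from h import *
import pickle
w=pickle.load(open('w13.pkl','rb'));print(atz(w,316.5,193.9,.156),bot.get_obs()['ee_pos'])
E
python3 -m jog '{"dp":[[-0.002,0,-0.03],[-0.001,0,-0.03],[0,0,0],[0,0,0]],"twist":[[0,0.003,0],[0,0,0],[0,0,0],[0,0,0]]}' 45
 python3 - <<'E'
from h import *
w=snap('wrist','w15');import pickle;pickle.dump(w,open('w15.pkl','wb'))
print(bot.get_obs()['ee_pos'])
crop(w,'w15c',*proj(w,[.5805,-.18,.156]),80,60,10)
E
```

```text
[ 0.57965025 -0.18059398  0.156     ] [ 0.58582103 -0.18182587  0.27322787]
t: 12.75
ee_pos: [0.584, -0.1824, 0.2139]
orientation: [[-0.055, 0.004, 0.998], [-0.998, -0.002, -0.055], [0.002, -1.0, 0.004]]
force: [0.7, -0.4, 1.1]
gripper_width: 0.452
[ 0.58385562 -0.18234719  0.21388039]
w15c origin 278 179 x 10
```

View pics/w15c.png

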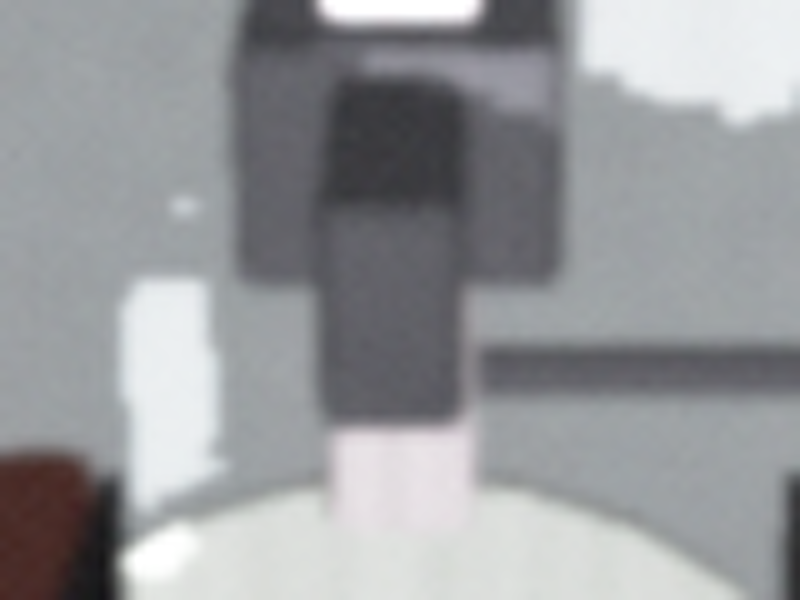

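View pics/w15.png

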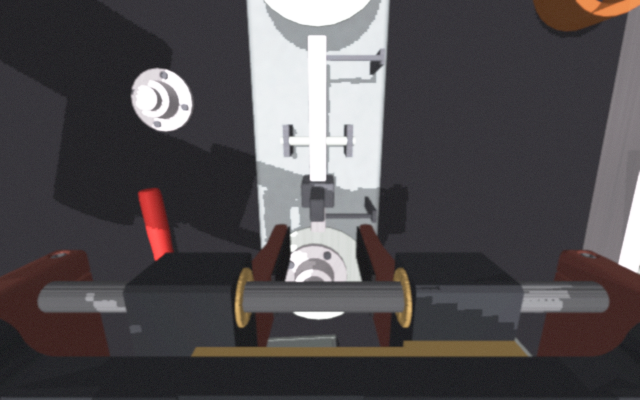

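```bash
python3 - <<'E'
from h import *
import pickle
a=pickle.load(open('w13.pkl','rb'));b=pickle.load(open('w15.pkl','rb'))
print(tri([(a,316.5,193.9),(b,317.2,210.2)]));print(atz(b,317.2,210.2,.156))
E
```

```text
(array([ 0.57951232, -0.1811785 ,  0.15360529]), [[-0.1, 0.0], [0.1, -0.0]])
[ 0.57953797 -0.1804431   0.156     ]
```

```bash
python3 -m jog '{"dp":[[-0.0035,0.001,-0.025],[-0.001,0,-0.025],[0,0,-0.012],[0,0,0],[0,0,0]],"twist":[[0.002,0.004,0],[0,0,0],[0,0,0],[0,0,0],[0,0,0]]}'
 python3 - <<'E'
from h import *
w=snap('wrist','w16')
print(bot.get_obs()['ee_pos'])
E
```

```text
t: 13.42
ee_pos: [0.584, -0.1833, 0.1572]
orientation: [[-0.055, 0.01, 0.998], [-0.998, -0.005, -0.055], [0.004, -1.0, 0.01]]
force: [0.3, -0.4, 0.3]
gripper_width: 0.443
[ 0.58404511 -0.18336175  0.15728891]
```

View pics/w16.png

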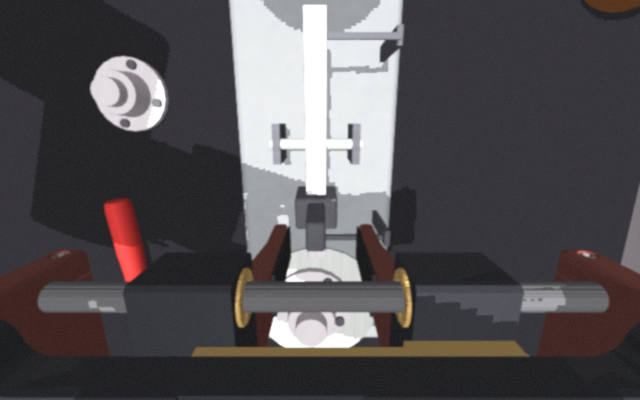

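```bash
python3 -m jog '{"dp":[[-0.0045,0.0023,-0.008],[0,0,0],[0,0,-0.008],[0,0,-0.006],[0,0,0]],"twist":[[0.005,0.01,0],[0,0,0],[0,0,0],[0,0,0],[0,0,0]]}'
 python3 - <<'E'
from h import *
w=snap('wrist','w17')
print(bot.get_obs()['ee_pos'])
crop(w,'w17c',317,240,100,75,8)
E
```

```text
t: 14.1
ee_pos: [0.5797, -0.1811, 0.1348]
orientation: [[-0.055, 0.001, 0.998], [-0.998, 0.0, -0.055], [-0.0, -1.0, 0.001]]
force: [-0.4, 0.1, 0.6]
gripper_width: 0.451
[ 0.57989871 -0.18113777  0.13507126]
w17c origin 267 203 x 8
```

View pics/w17c.png

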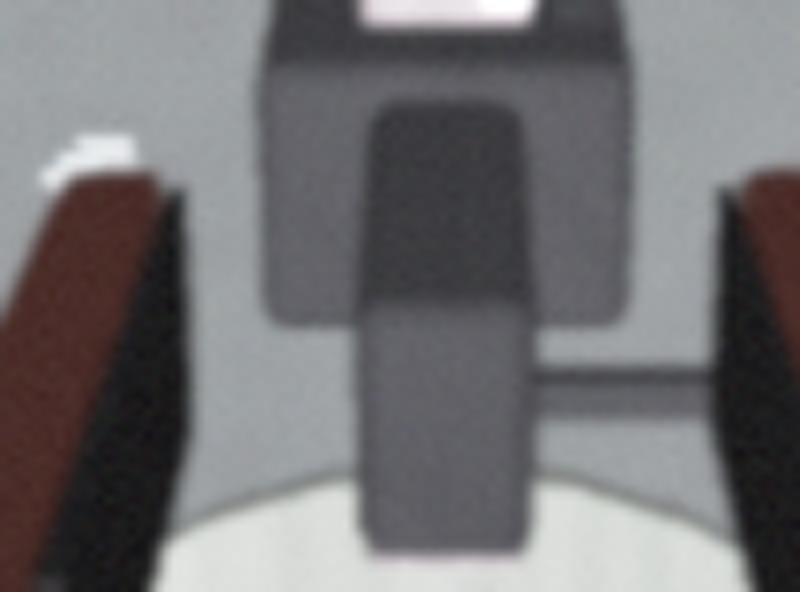

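```bash
python3 -m jog '{"dp":[[0,0,0],[0,0,0],[0,0,0],[0,0,0],[0,0,0]],"twist":[[0,0,0],[0,0,0],[0,0,0],[0,0,0],[0,0,0]]}' 8 6
```

```text
t: 14.78
ee_pos: [0.5794, -0.1812, 0.1354]
orientation: [[-0.055, 0.0, 0.998], [-0.998, -0.0, -0.055], [0.0, -1.0, 0.0]]
force: [-0.2, -0.4, -0.3]
gripper_width: 0.136
```

```bash
python3 -m jog '{"dp":[[0.0003,0.006,0.001],[0.0003,0.006,0.001],[0.0003,0.006,0],[0,0,0],[0,0,0]],"twist":[[0,0,0],[0,0,0],[0,0,0],[0,0,0],[0,0,0]]}'
```

```text
t: 15.4
ee_pos: [0.5804, -0.1621, 0.1382]
orientation: [[-0.054, 0.001, 0.999], [-0.999, -0.001, -0.054], [0.001, -1.0, 0.001]]
force: [-1.0, -1.6, 1.0]
gripper_width: 0.135
```

```bash
python3 -m jog '{"dp":[[0,0,0],[0,0,0],[0,0,0]],"twist":[[0,0,0],[0,0,0],[0,0,0]]}' 40; python3 -m jog '{"dp":[[0,0,0.03],[0,0,0.03],[0,-0.01,0.03],[0,-0.01,0.02],[0,0,0],[0,0,0],[0,0,0],[0,0,0]],"twist":[[0,0,0],[0,0,0],[0,0,0],[0,0,0],[0,0,0],[0,0,0],[0,0,0],[0,0,0]]}'
cat >> h.py <<'E'
def edge(im,u):
    col=im[183:220,u-1:u+2].mean(1); g=np.diff(col); i=int(g.argmin()); k=np.arange(i-2,i+3); k=k[(k>=0)&(k<len(g))]; wt=-np.minimum(g[k],0); return 183.5+(wt*k).sum()/wt.sum()
def tilt(fn):
    s=snap('side',fn); a=cv2.imread('pics/s1.png',0).astype(float);b=cv2.imread(f'pics/{fn}.png',0).astype(float)
    d=np.array([edge(b,u)-edge(a,u) for u in range(277,306,3)])
    ppm=(proj(s,[.59,.02,.110])-proj(s,[.59,.02,.120]))[1]/10
    print('drop px',np.round(d,2),'mm',np.median(d)/ppm,'tilt',.14-np.median(d)/ppm/150); return s
E
 python3 - <<'E'
from h import *
s=tilt('s18');crop(s,'s18c',290,165,100,100,6)
w=snap('wrist','w18');print(bot.get_obs()['t'],bot.get_obs()['ee_pos'])
for n in ('post_top','weight_pan'): print(n,[(d['score'],d['location']) for d in bot.mark_of(n,s)[:1]])
E
```

```text
t: 15.78
ee_pos: [0.5814, -0.162, 0.1379]
orientation: [[-0.055, 0.003, 0.998], [-0.998, -0.001, -0.055], [0.0, -1.0, 0.003]]
force: [0.9, 0.7, 0.1]
gripper_width: 0.395
t: 16.77
ee_pos: [0.5794, -0.1804, 0.247]
orientation: [[-0.055, -0.002, 0.998], [-0.998, 0.003, -0.055], [-0.003, -1.0, -0.003]]
force: [1.5, 0.1, -0.2]
gripper_width: 0.398
drop px [5.12 5.13 5.38 5.06 5.1  5.13 5.15 5.24 5.39 5.52] mm 18.553113478277716 tilt 0.016312576811481905
s18c origin 240 115 x 6
16.875 [ 0.57953059 -0.18052358  0.24722503]
post_top [(0.8, [0.5903, 0.0179, 0.1364])]
weight_pan [(0.89, [0.5929, 0.0185, 0.1006])]
```

View pics/s18c.png

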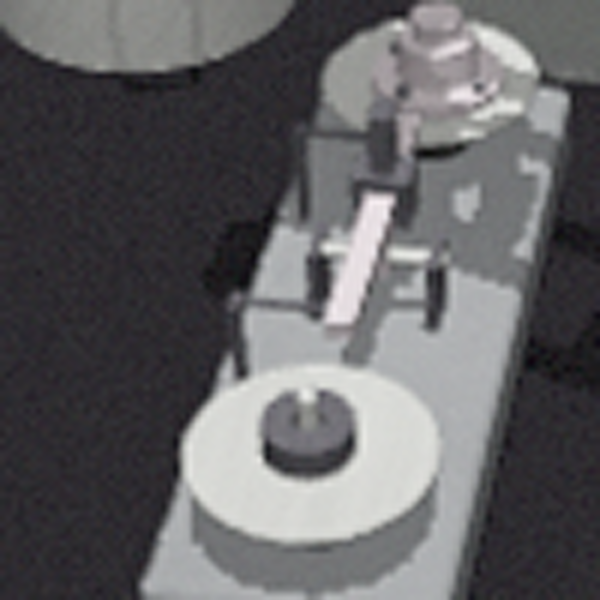

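View pics/w18.png

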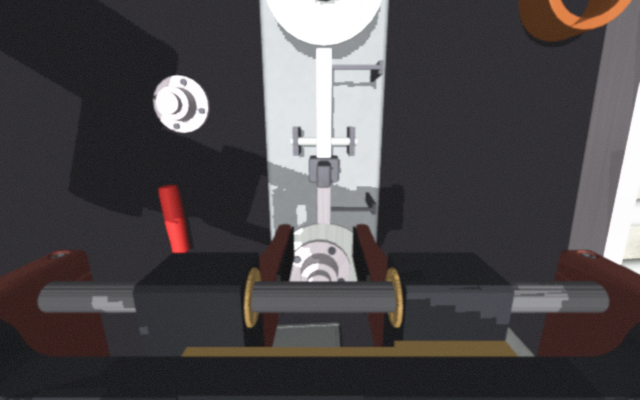

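```bash
python3 -m jog '{"dp":[[0,0.03,0],[0,0.05,0],[0,0.05,0],[0.005,0.03,0],[0,0,0],[0,0,0],[0,0,0],[0,0,0]],"twist":[[0,0,0],[0,0,0],[0,0,0],[0,0,0],[0,0,0],[0,0,0],[0,0,0],[0,0,0]]}'
 python3 - <<'E'
from h import *
import pickle
s=tilt('s19')
w=snap('wrist','w19');pickle.dump(w,open('w19.pkl','wb'));p=proj(w,[.5905,.021,.137]);print(p,bot.get_obs()['ee_pos']);crop(w,'w19c',*p,48,36,16)
E
```

```text
t: 17.98
ee_pos: [0.585, -0.0197, 0.2474]
orientation: [[-0.058, -0.001, 0.998], [-0.998, 0.001, -0.058], [-0.001, -1.0, -0.001]]
force: [0.1, -0.7, -0.2]
gripper_width: 0.399
drop px [5.26 5.21 5.5  5.19 5.26 5.44 5.31 5.34 5.73 5.93] mm 19.214995559670243 tilt 0.011900029602198409
[326.53944538 154.19961552] [ 0.58501785 -0.01956012  0.24745161]
w19c origin 302 136 x 16
```

```bash
python3 -m jog '{"dp":[[0,-0.01,-0.03],[0,0,-0.03],[0,0,-0.005],[0,0,0],[0,0,0]],"twist":[[0,0,0],[0,0,0],[0,0,0],[0,0,0],[0,0,0]]}'
 python3 - <<'E'
from h import *
import pickle
s=tilt('s20')
w=snap('wrist','w20');pickle.dump(w,open('w20.pkl','wb'));p=proj(w,[.5905,.021,.137]);print(p,bot.get_obs()['ee_pos']);crop(w,'w20c',*p,48,36,16)
E
```

```text
t: 18.7
ee_pos: [0.5869, -0.0317, 0.1836]
orientation: [[-0.06, 0.004, 0.998], [-0.998, 0.0, -0.06], [-0.001, -1.0, 0.004]]
force: [-0.5, 1.0, -1.4]
gripper_width: 0.4
drop px [5.28 5.37 5.5  5.2  5.24 5.38 5.3  5.33 5.74 5.89] mm 19.298975922418837 tilt 0.011340160517207765
[323.31069431 146.85705494] [ 0.5870337  -0.03166288  0.18369115]
w20c origin 299 128 x 16
```

View pics/w19c.png

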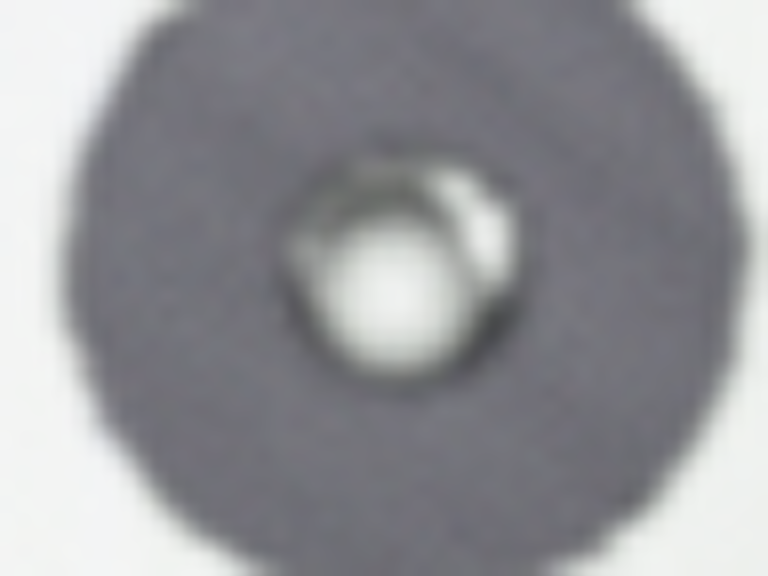

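View pics/w20c.png

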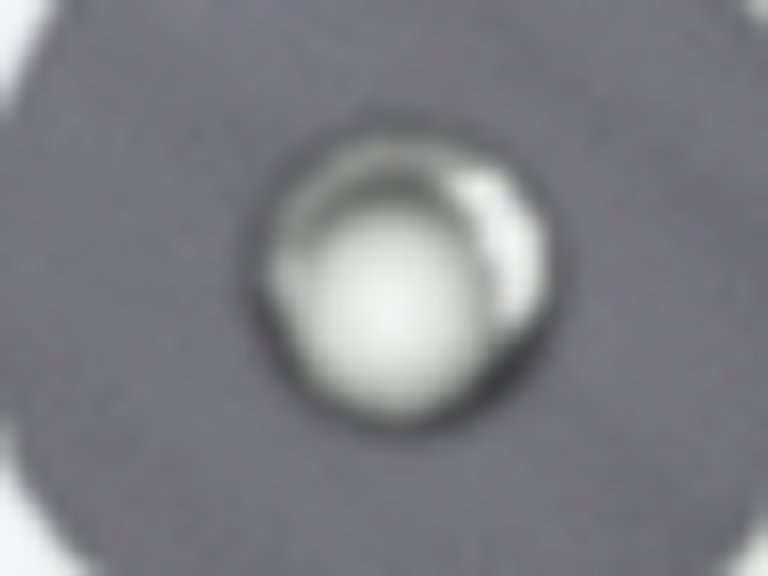

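View pics/w20.png

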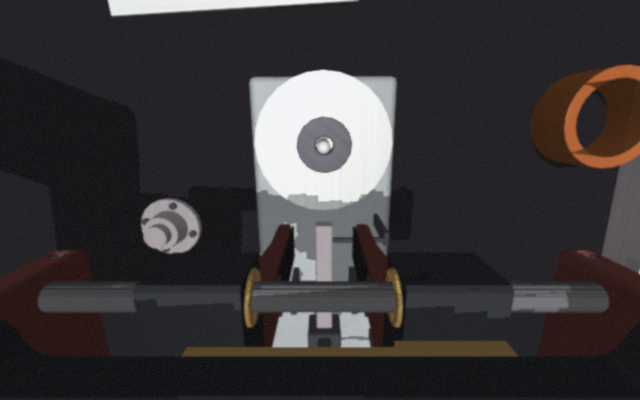

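```bash
python3 - <<'E'
from h import *
import pickle
a=pickle.load(open('w19.pkl','rb'));b=pickle.load(open('w20.pkl','rb'))
print(tri([(a,326.6,154.1),(b,323.4,147.5)]),bot.get_obs()['t'])
s=bot.snapshot('side')
s2=s; crop(s,'s21i',283,150,60,60,10)
E
```

```text
(array([0.59061067, 0.0186746 , 0.11377093]), [[-0.1, 0.0], [0.1, -0.0]]) 18.8
s21i origin 253 120 x 10
```

View pics/s21i.png

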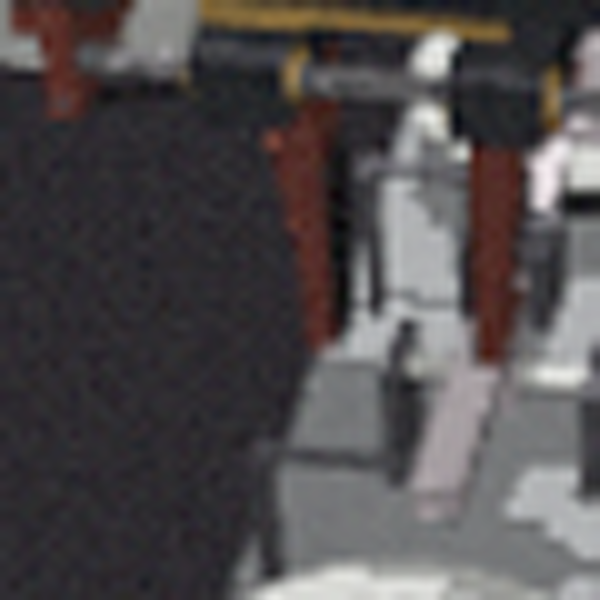

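```bash
python3 -m jog '{"dp":[[0,0.02,0.03],[0,0.02,0.01],[0,0,0],[0,0,0]],"twist":[[0,0,0],[0,0.004,0],[0,0,0],[0,0,0]]}'
 python3 - <<'E'
from h import *
import pickle
w=snap('wrist','w22');pickle.dump(w,open('w22.pkl','wb'));p=proj(w,[.5905,.021,.137]);print(p,bot.get_obs()['ee_pos']);crop(w,'w22c',*p,48,36,16)
E
python3 -m jog '{"dp":[[0,-0.04,0],[0,-0.04,0],[0,-0.05,0],[0,0,0],[0,0,0]],"twist":[[0,0,0],[0,0,0],[0,0,0],[0,0,0],[0,0,0]]}'
 python3 - <<'E'
from h import *
import pickle
w=snap('wrist','w23');pickle.dump(w,open('w23.pkl','wb'));p=proj(w,[.5905,.021,.137]);print(p,bot.get_obs()['ee_pos']);crop(w,'w23c',*p,48,36,16)
tilt('s23')
E
```

```text
t: 19.35
ee_pos: [0.5869, 0.0098, 0.2246]
orientation: [[-0.06, 0.001, 0.998], [-0.998, -0.0, -0.06], [0.0, -1.0, 0.001]]
force: [0.7, 0.4, 0.3]
gripper_width: 0.402
[326.35520869 190.08979702] [0.58679179 0.0097405  0.2245032 ]
w22c origin 302 172 x 16
t: 20.02
ee_pos: [0.5842, -0.1248, 0.2201]
orientation: [[-0.06, -0.006, 0.998], [-0.998, 0.001, -0.06], [-0.001, -1.0, -0.006]]
force: [0.6, 0.2, 0.1]
gripper_width: 0.4
[320.6778418   18.81479109] [ 0.58427329 -0.12468565  0.22009388]
w23c origin 296 0 x 16
drop px [5.32 5.34 5.54 5.18 5.28 5.46 5.33 5.34 5.73 5.9 ] mm 19.265240252271667 tilt 0.011565064984855572
```

View pics/w22c.png

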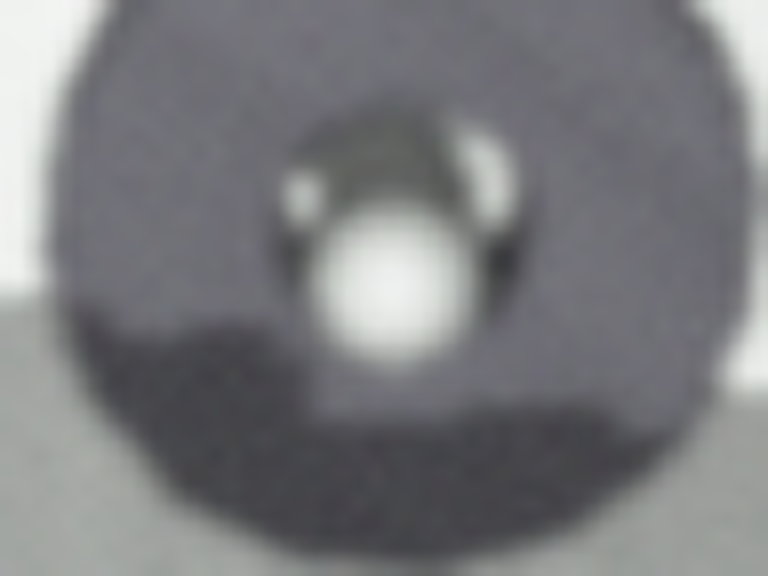

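View pics/w23c.png

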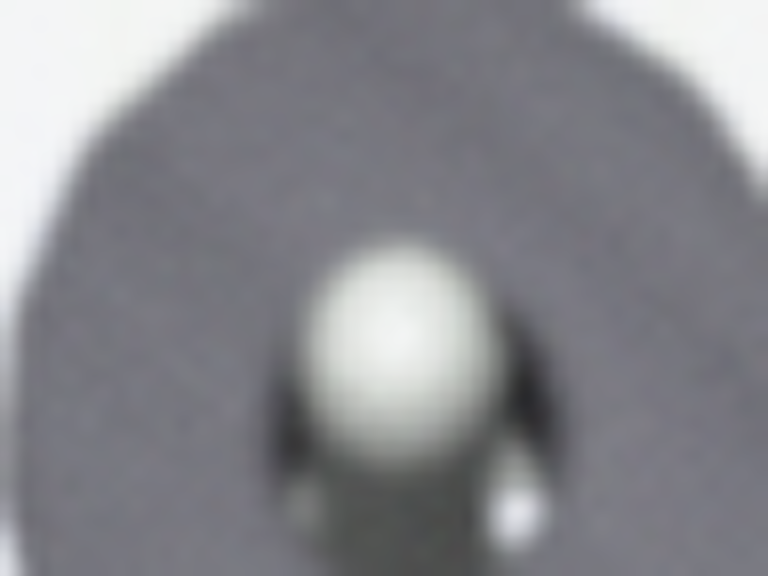

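View pics/w23.png

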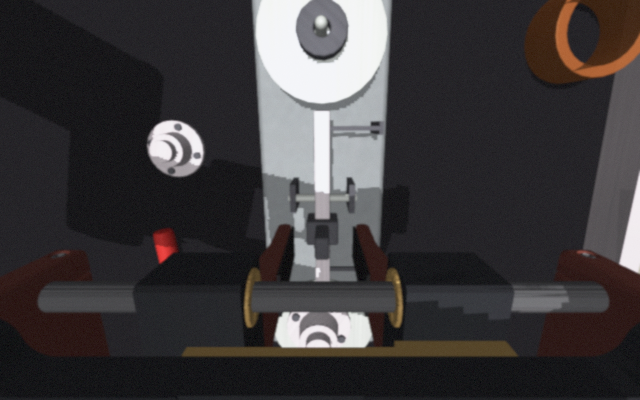

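```bash
python3 - <<'E'
from h import *
import pickle
a=pickle.load(open('w22.pkl','rb'));b=pickle.load(open('w23.pkl','rb'))
print(tri([(a,326.5,189.5),(b,321,21.1)]),tri([(a,326.5,189.2),(b,321,21.7)])[0])
print(proj(a,[.5905,.0195,.130]),proj(b,[.5905,.0195,.130]))
E
```

```text
(array([0.59066271, 0.02063677, 0.1331101 ]), [[0.0, -0.0], [-0.0, 0.0]]) [0.59066063 0.02061907 0.13181651]
[326.3597247  189.95715249] [320.92559469  24.10776758]
```

```bash
python3 -m jog '{"dp":[[-0.002,-0.037,0],[-0.001,0,-0.025],[0,0,-0.015],[0,0,0],[0,0,0]],"twist":[[0,-0.006,0],[0,0,0],[0,0,0],[0,0,0],[0,0,0]]}'
 python3 - <<'E'
from h import *
w=snap('wrist','w24')
print(bot.get_obs()['ee_pos'],bot.get_obs()['orientation'][:,1])
E
```

```text
t: 20.75
ee_pos: [0.5825, -0.1568, 0.18]
orientation: [[-0.052, 0.002, 0.999], [-0.999, 0.001, -0.052], [-0.002, -1.0, 0.002]]
force: [0.3, 0.4, 0.2]
gripper_width: 0.4
[ 0.58252758 -0.15685185  0.18008903] [ 0.0020251   0.00150176 -0.99999682]
```

View pics/w24.png

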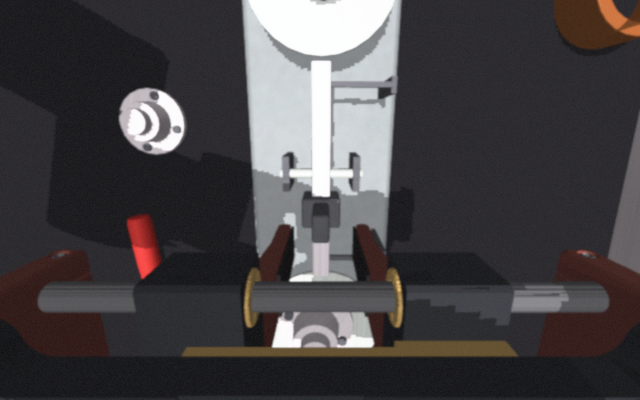

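```bash
python3 -m jog '{"dp":[[-0.002,-0.0055,-0.01],[0,0,-0.012],[0,0,-0.01],[0,0,-0.003],[0,0,0]],"twist":[[0,0.002,0],[0,0,0],[0,0,0],[0,0,0],[0,0,0]]}'
 python3 - <<'E'
from h import *
w=snap('wrist','w25')
print(bot.get_obs()['ee_pos'],bot.get_obs()['orientation'][:,1])
crop(w,'w25c',317,240,100,75,8)
E
```

```text
t: 21.42
ee_pos: [0.5807, -0.1627, 0.1432]
orientation: [[-0.052, 0.001, 0.999], [-0.999, 0.001, -0.052], [-0.001, -1.0, 0.001]]
force: [0.7, -0.9, 0.5]
gripper_width: 0.401
[ 0.58075563 -0.16271081  0.14335167] [ 9.07479141e-04  1.02798925e-03 -9.99999060e-01]
w25c origin 267 203 x 8
```

View pics/w25c.png

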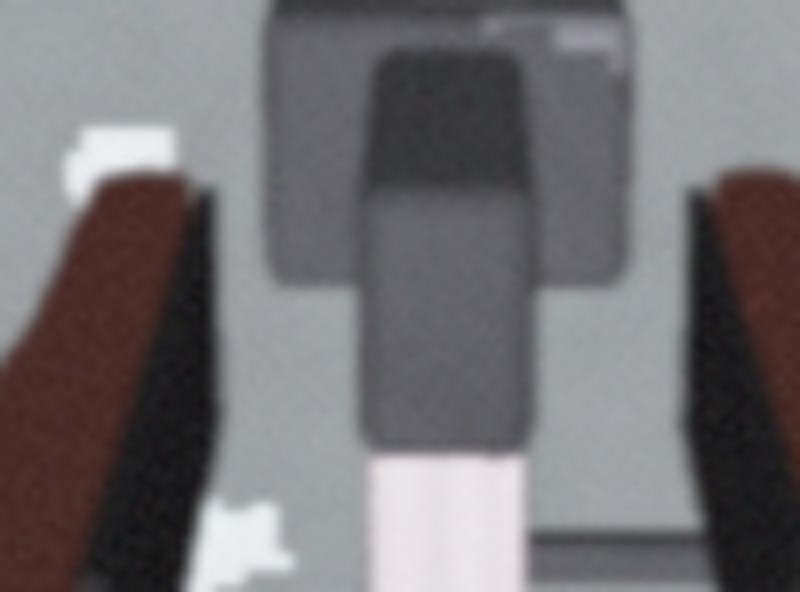

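```bash
python3 -m jog '{"dp":[[0,0,0],[0,0,0],[0,0,0],[0,0,0]],"twist":[[0,0,0],[0,0,0],[0,0,0],[0,0,0]]}' 8 6;  python3 -m jog '{"dp":[[0,0.0018,0],[0,0,0],[0,0,0]],"twist":[[0,0,0],[0,0,0],[0,0,0]]}'
```

```text
t: 21.98
ee_pos: [0.5804, -0.1627, 0.1441]
orientation: [[-0.052, 0.001, 0.999], [-0.999, 0.001, -0.052], [-0.001, -1.0, 0.0]]
force: [0.0, 0.5, -0.6]
gripper_width: 0.136
t: 22.35
ee_pos: [0.5805, -0.1611, 0.1442]
orientation: [[-0.052, 0.001, 0.999], [-0.999, 0.0, -0.052], [-0.0, -1.0, 0.001]]
force: [-0.6, -0.7, 0.9]
gripper_width: 0.137
```

```bash
python3 -m jog '{"dp":[[0,0,0],[0,0,0],[0,0,0]],"twist":[[0,0,0],[0,0,0],[0,0,0]]}' 40; python3 -m jog '{"dp":[[0,0,0.03],[0,0,0.03],[0,0,0.03],[0,0,0.03],[0,0,0],[0,0,0],[0,0,0],[0,0,0],[0,0,0]],"twist":[[0,0,0],[0,0,0],[0,0,0],[0,0,0],[0,0,0],[0,0,0],[0,0,0],[0,0,0],[0,0,0]]}';python3 -m jog '{"dp":[[0,0,0],[0,0,0],[0,0,0],[0,0,0],[0,0,0],[0,0,0],[0,0,0],[0,0,0]],"twist":[[0,0,0],[0,0,0],[0,0,0],[0,0,0],[0,0,0],[0,0,0],[0,0,0],[0,0,0]]}'
python3 - <<'E'
from h import *
s=tilt('s26');t=snap('top','t26');w=snap('wrist','w26')
for sn in (s,t):
  for n in ('post_top','weight_pan','part'): print(n,[(d['score'],d['location']) for d in bot.mark_of(n,sn)[:1]])
crop(s,'s26c',290,165,100,100,6)
tilt('s27'); print(bot.get_obs()['t'])
E
```

```text
t: 22.72
ee_pos: [0.5813, -0.161, 0.1444]
orientation: [[-0.052, 0.002, 0.999], [-0.999, 0.0, -0.052], [-0.0, -1.0, 0.002]]
force: [-0.4, 0.2, -0.0]
gripper_width: 0.391
t: 23.85
ee_pos: [0.5787, -0.1597, 0.263]
orientation: [[-0.052, -0.004, 0.999], [-0.999, 0.004, -0.052], [-0.003, -1.0, -0.005]]
force: [-0.2, -0.1, -0.2]
gripper_width: 0.402
t: 24.85
ee_pos: [0.5786, -0.1597, 0.2627]
orientation: [[-0.052, -0.005, 0.999], [-0.999, 0.004, -0.052], [-0.003, -1.0, -0.005]]
force: [0.1, -0.4, 0.3]
gripper_width: 0.399
drop px [5.53 5.66 5.79 5.55 5.61 5.66 5.74 5.74 6.02 5.98] mm 20.56600341151186 tilt 0.0028933105899209277
post_top [(0.67, [0.5927, 0.0195, 0.1301])]
weight_pan [(0.62, [0.5911, 0.0157, 0.0988])]
part [(0.58, [0.568, -0.2788, 0.1014])]
post_top [(0.87, [0.5925, 0.0193, 0.1365])]
weight_pan [(0.93, [0.5921, 0.0194, 0.1009])]
part [(0.79, [0.5723, -0.2738, 0.0972])]
s26c origin 240 115 x 6
drop px [5.57 5.69 5.76 5.54 5.6  5.66 5.73 5.7  6.02 5.97] mm 20.537130177515678 tilt 0.003085798816562152
25.35
```

View pics/s26c.png

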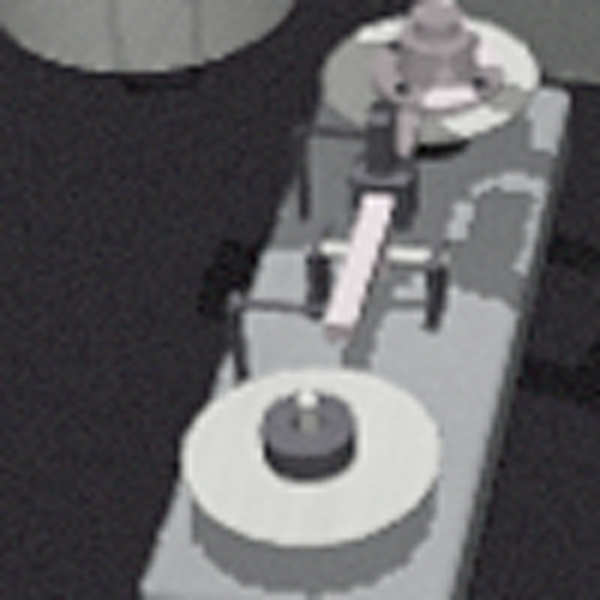

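View pics/t26.png

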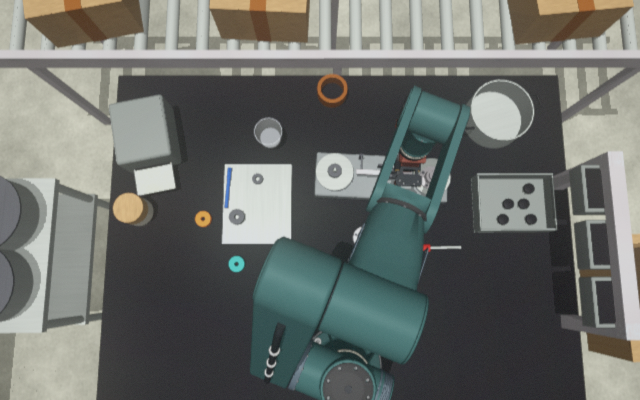

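Beam near 0.003 rad and steady; both needles sit at their index posts, the ring is flat over the post, and the robot is clear. Handing in.

```bash
python3 -c "
from plant import bot
print(bot.close_job())"
```

```text
the job is handed in; nothing more can be done
None
```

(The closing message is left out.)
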